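# Put the photometer's filter slides back in their case

### The arm

A 6-joint arm with a two-finger parallel gripper is mounted at the origin on the work surface. World frame = base frame: x ahead of the robot, y to its left, z up, the work surface at z = 0. Lengths are in m, angles in rad, forces in N, time in s.
With the tool pointing down it reaches from about 0.3 to 0.775 m from the base axis. Payload 14.6 kg.
Tool frame: the origin (TCP) lies between the finger pads; the fingertips stand 19 mm ahead of it and the grasp point (between the pads) is the TCP (ctrl.finger_overhang is the distance from the TCP to the fingertips, in m); z points along the fingers, y is the direction in which the jaws open and shut (so a half turn about z gives the same grasp; the last joint's range is limited). The gripper opens to 94 mm and grips with 3 to 60 N. Pads are 16 mm wide; open, the fingers measure 119 mm over their backs; the gripper's body (75 mm by 177 mm) begins 78 mm behind the grasp point.
Start: joints at [1.209, 0.3, 1.521, -0, 1.321, -0.067], TCP at [0.16, 0.526, 0.187] pointing down, gripper open.
Joint ranges: [-3.03, 3.03], [-0.79, 2.21], [0.23, 2.52], [-1.04, 4.18], [0, 3.07], [-2.55, 2.55]. Speed limits (rad/s): [2.22, 2.22, 2.57, 3.14, 3.14, 3.14].

### API

Orientations are given as [roll, pitch, yaw] about the fixed x, y, z axes, in that order (R = Rz(yaw) Ry(pitch) Rx(roll)).
In Python, from station import ctrl gives the robot as it stands.
- The arm moves only by the tool send_rows, never from a script. Its argument "series" is a list of rows, each a list of 7 numbers: the turn, a rotation vector about the tool's x, y, z in degrees, then the shift along the tool's x, y, z in m, then the gripper's target within -1 to 1 (fully open at 1, half-way at 0, shut at -1). A call has 1 to 8 rows; each row is the pose to reach, as a shift and turn from the pose commanded when the call began, along the tool's axes at that moment; what a row does not reach only later rows make up. A row lasts 1/10 s, in which the tool goes at most 50 mm and 8.59 degrees, less where a joint would pass 70% of its speed; a pose out of reach is approached as far as the arm can. A call with a gripper value outside its range is refused whole. The fingers move at their own pace and stop on an object; "force" is the grip in N (left out, the last holds). Time passes only in rows, so rows that repeat a pose let the fingers close. It gives the time, the measured TCP pose, the force and the opening at its end, in the units of the state.
- ctrl.get_obs(): the state, without advancing time (a new reading comes with each control period).
- ctrl.camera(name): name is "scene" or "top"; returns a dict with "pixels" (480x640x3 uint8, red, green, blue), "z_map" (480x640 float32, m along the optical axis (not along the pixel's ray), 0 where there is no reading), "fov_y" (degrees; the focal length in pixels is half the picture's height over the tangent of half this angle, whatever the lens; pixels are square), "cx", "cy" (the principal point, pixels), "R" (3x3) and "t" (3): a world point X has camera coordinates R X + t. Camera axes: x right, y down, z forward; pixel columns grow to the right and rows downward; lengths in m; the calibration is good to about 2 mm. A picture is of the moment at which its call begins.
- ctrl.hand_in(): hands the job in, once; it reports no verdict.
The state is a dict: "time_s": time; "qpos": joint angles; "joint_vel": joint speeds; "tau": joint torques, N m; "ee_pos": TCP position; "eef_rot": TCP orientation; "force": force on the tool from outside, world axes, zero at the start; "moment": the same for the moment, N m; "grip_width": finger opening in m.
Only numpy, scipy, OpenCV 4.12 (cv2) and the standard library are available. Lean on these libraries where they do the work, as an engineer would, in place of code of your own. Each camera call takes 0.05 s, during which the arm holds its last target.

### The job

Put the photometer's four colour filter slides (red, green, blue, yellow) away in their open case, each lying flat in the nest of its own colour: the red one is still in the instrument, so draw it straight and level out of its slot. Set the slides down, do not drop them, and leave the look-alikes, the black blanking slide and the white polariser slide, where they lie on the bench.

Things in the scene. Friction and masses are not known exactly. Their poses are not given: they have to be found in the camera images.
- red_slide: Like green_slide (same sizes, origin, axes) but red. Starts in the fixed white photometer (front 68 mm high), on the floor of a 29 x 10.5 mm slot 30 mm above the bench: 54 mm of bar inside, grip in front, its centre 36 mm from the face; a 16 mm guide lip is under the slot. Draw it along its own -x; after 60 mm it is free. Grip it from above by the grip's 18 mm width.
- green_slide: Aluminium bar 80 x 26 x 8 mm with two round green windows; upright green grip block at one end, 20 long, 18 wide, 30 mm high; whole slide 100 mm, 60 g, balances near its middle. Starts flat on the bench. Origin: underside, middle of the 100 mm and of the width; x along the bar away from the grip (grip centre at x = -40 mm), y across (grip's 18 mm), z up.
- blue_slide: Like green_slide (same sizes, origin, axes) but with blue windows and blue grip. Starts flat on the bench.
- yellow_slide: Like green_slide (same sizes, origin, axes) but with yellow windows and yellow grip. Starts flat on the bench.
- blank_slide: Look-alike blanking slide: same sizes, origin and axes as green_slide, black grip, opaque black windows. Stays where it lies on the bench.
- polariser_slide: Look-alike polariser slide: same sizes, origin and axes as green_slide, white grip, pale grey windows. Stays where it lies on the bench.
- red_nest: Red nest: shallow red tray fixed in the dark grey case, one of four side by side, 58 mm apart, colours in any order. Inside 118 x 44 mm, floor 3 mm, walls 3 mm thick, 8 mm high. Origin: centre of its underside, 6 mm above the bench; x along its length, z up. Slides lie in it either way round. Free space beside a grip may be 30 mm: open the fingers little.
- green_nest: Green nest: shallow green tray fixed in the dark grey case, one of four side by side, 58 mm apart, colours in any order. Inside 118 x 44 mm, floor 3 mm, walls 3 mm thick, 8 mm high. Origin: centre of its underside, 6 mm above the bench; x along its length, z up. Slides lie in it either way round. Free space beside a grip may be 30 mm: open the fingers little.
- blue_nest: Blue nest: shallow blue tray fixed in the dark grey case, one of four side by side, 58 mm apart, colours in any order. Inside 118 x 44 mm, floor 3 mm, walls 3 mm thick, 8 mm high. Origin: centre of its underside, 6 mm above the bench; x along its length, z up. Slides lie in it either way round. Free space beside a grip may be 30 mm: open the fingers little.
- yellow_nest: Yellow nest: shallow yellow tray fixed in the dark grey case, one of four side by side, 58 mm apart, colours in any order. Inside 118 x 44 mm, floor 3 mm, walls 3 mm thick, 8 mm high. Origin: centre of its underside, 6 mm above the bench; x along its length, z up. Slides lie in it either way round. Free space beside a grip may be 30 mm: open the fingers little.

How it is judged:
By the outcome, as a careful person would: the job done as asked, in the order asked, and still so for the second after the job is handed in, with the robot touching nothing.
It also fails if it takes over 112 s, if anything falls off the work surface, if the arm or the gripper's body presses on something with over 40 N, if the wrist force passes 120 N, or if a joint passes its speed limit or range.

## Working session

There is one attempt and no reset: what is moved stays moved. The work goes in short steps, Python scripts to look and compute and a tool call to move; the robot and the scene stay as the last step left them, time stands still between calls to the robot, and variables do not carry over. Pictures are saved under pics/ and viewed, and the job is handed in when it is done.

Besides the shell and the picture viewer there is one more tool, called after "Request:" in YAML: its name, and indented under it one key for each argument. send_rows: Moves the arm, as the interface text tells. Its arguments: {"type":"object","properties":{"series":{"type":"array"},"force":{"type":"number"}},"required":["series"]}

```bash
mkdir -p pics; ls
cat > h.py <<'E'
import numpy as np,cv2
from station import ctrl
def snap(name,fn):
    c=ctrl.camera(name); cv2.imwrite('pics/'+fn,c['pixels'][:,:,::-1]); np.savez('/tmp/'+fn+'.npz',**{k:np.array(v) for k,v in c.items()}); return c
def world(c):
    f=240/np.tan(np.radians(float(c['fov_y']))/2)
    z=c['z_map'].astype(float); v,u=np.mgrid[0:480,0:640]
    P=np.stack([(u-c['cx'])/f*z,(v-c['cy'])/f*z,z],-1)
    return (P-c['t'])@c['R']
E
python3 - <<'E'
from h import *
o=ctrl.get_obs()
for k in o: print(k,np.round(o[k],4))
for n in('top','scene'):
    c=snap(n,n+'1.png'); print(n,c['fov_y'],c['cx'],c['cy'],np.round(c['R'],3).tolist(),c['t'])
E
```

```text
pics
time_s 0.0
qpos [ 1.2094  0.3005  1.5215  0.      1.3207 -0.0666]
joint_vel [-0.0014  0.0001 -0.0006  0.0015 -0.0014  0.0007]
tau [ 1.70000e-03 -5.31803e+01 -3.52745e+01  7.09000e-02  2.43000e-02
 -1.00000e-04]
ee_pos [0.1597 0.526  0.1868]
eef_rot [-3.1405e+00 -1.0000e-04  2.8468e+00]
force [-0.1472 -0.4702  0.0519]
moment [-0.0047  0.0115  0.0034]
grip_width 0.0939
top 50.926380953692316 318.28516808018475 236.5714365307624 [[-0.009, -1.0, 0.002], [-0.997, 0.008, -0.07], [0.07, -0.002, -0.998]] [0.01076556 0.5263242  0.90714942]
scene 55.45711210747497 322.09610813453475 245.74182720737892 [[-0.26, 0.965, 0.012], [0.631, 0.18, -0.755], [-0.731, -0.189, -0.656]] [ 0.1401576  -0.27916585  1.37392825]
```

View pics/top1.png

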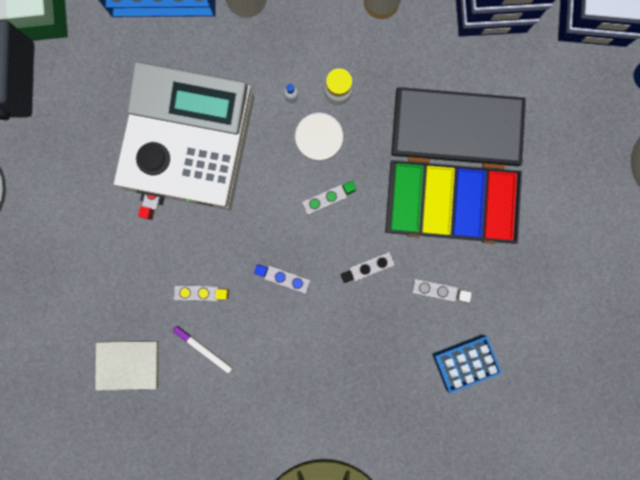

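View pics/scene1.png

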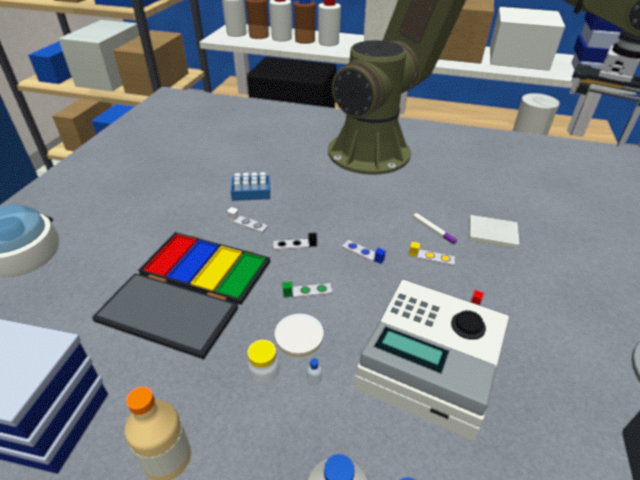

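The top picture shows the photometer at upper left, with the red grip at (147,210). The green slide is at (330,197), blue at (281,278), yellow at (201,293), black at (367,267) and white at (441,290). The case nests, left to right from (407,198) to (502,205), are green, yellow, blue, red. The next step is measuring.

```bash
cat > m.py <<'E'
from h import *
def pix2w(c,u,v,z):
    f=240/np.tan(np.radians(float(c['fov_y']))/2)
    d=c['R'].T@np.array([(u-c['cx'])/f,(v-c['cy'])/f,1.]); o=-c['R'].T@c['t']
    return o+d*(z-o[2])/d[2]
def comps(c,hs,box,smin=110,vmin=60):
    hsv=cv2.cvtColor(np.ascontiguousarray(c['pixels']),cv2.COLOR_RGB2HSV)
    H=hsv[...,0].astype(int)
    m=np.zeros(H.shape,bool)
    for a,b in hs: m|=(H>=a)&(H<=b)
    m&=(hsv[...,1]>smin)&(hsv[...,2]>vmin)
    k=np.zeros_like(m);u0,v0,u1,v1=box;k[v0:v1,u0:u1]=1;m&=k
    n,l,s,ce=cv2.connectedComponentsWithStats(m.astype('uint8'))
    return [(s[i,4],ce[i],l==i) for i in range(1,n) if s[i,4]>15]
E
python3 - <<'E'
from m import *
c=dict(np.load('/tmp/top1.png.npz'));W=world(c)
print('bench',[np.round(W[v,u],4).tolist() for u,v in((330,240),(250,330),(120,300),(430,330),(560,300))])
B={'green':([(45,75)],(295,175,365,220)),'blue':([(105,130)],(245,255,315,300)),'yellow':([(22,35)],(165,280,235,305)),'red':([(0,8),(172,180)],(130,180,170,225))}
for n,(h,b) in B.items():
    for a,ce,m in comps(c,h,b):
        w=W[m]; print(n,a,np.round(ce,1),'med',np.round(np.median(w,0),4),'z',np.round(np.percentile(w[:,2],[5,50,95]),4),'top30',np.round(pix2w(c,*ce,.03),4),'8',np.round(pix2w(c,*ce,.008),4))
for n,h in (('green',[(45,75)]),('yellow',[(22,35)]),('blue',[(105,130)]),('red',[(0,8),(172,180)])):
    for a,ce,m in comps(c,h,(385,155,525,245)):
        if a<200: continue
        pts=np.argwhere(m)[:,::-1].astype('float32')
        P=np.array([pix2w(c,u,v,.011)[:2] for u,v in pts]).astype('float32')
        r=cv2.minAreaRect(P*1000); print(n,a,np.round(ce,1),r, np.round(np.median(W[m],0),4))
for (u0,v0,u1,v1) in((170,284,230,304),(252,262,312,294),(300,180,357,214)):
    sub=W[v0:v1,u0:u1]; 
    mm=(sub[...,2]>.004)&(sub[...,2]<.04); P=sub[mm]
    print(np.round(cv2.minAreaRect((P[:,:2]*1000).astype('float32')),1) if 0 else cv2.minAreaRect((P[:,:2]*1000).astype('float32')))
im=c['pixels'][175:310,110:400,::-1]
cv2.imwrite('pics/crop1.png',cv2.resize(im,None,fx=2.7,fy=2.7,interpolation=cv2.INTER_CUBIC))
E
```

```text
bench [[0.5211, -0.0156, 0.0002], [0.3558, 0.1337, 0.0019], [0.413, 0.3737, 0.004], [0.3526, -0.1991, -0.0008], [0.4057, -0.4419, 0.0001]]
green 109 [349.2 186.9] med [ 0.6157 -0.0505  0.0312] z [0.0269 0.0312 0.0338] top30 [ 0.6161 -0.0509  0.03  ] 8 [ 0.6198 -0.0523  0.008 ]
green 63 [330.9 196. ] med [ 0.6026 -0.0181  0.0101] z [0.0075 0.0101 0.0126] top30 [ 0.5995 -0.0173  0.03  ] 8 [ 0.6029 -0.018   0.008 ]
green 59 [314.2 203.4] med [0.5891 0.0137 0.0103] z [0.0071 0.0103 0.0126] top30 [0.5862 0.0133 0.03  ] 8 [0.5892 0.0134 0.008 ]
blue 120 [260.2 270.2] med [0.4659 0.1117 0.0319] z [0.0047 0.0319 0.0344] top30 [0.4656 0.1117 0.03  ] 8 [0.4657 0.1142 0.008 ]
blue 69 [279.8 276.8] med [0.4529 0.0776 0.01  ] z [0.0082 0.01   0.0129] top30 [0.4534 0.0763 0.03  ] 8 [0.4532 0.078  0.008 ]
blue 69 [297. 283.] med [0.4416 0.0462 0.0101] z [0.0081 0.0101 0.0128] top30 [0.442  0.0454 0.03  ] 8 [0.4416 0.0463 0.008 ]
yellow 77 [184.5 292.5] med [0.4267 0.2527 0.0103] z [0.008  0.0103 0.0126] top30 [0.4268 0.2478 0.03  ] 8 [0.426  0.2536 0.008 ]
yellow 72 [203.  292.8] med [0.4248 0.219 
[... 679 characters left out ...]
52142333984375), (54.96277618408203, 128.92527770996094), 84.88587951660156) [ 0.5934 -0.2172  0.0109]
blue 2024 [469.3 202.4] ((588.7431640625, -275.24365234375), (55.28749084472656, 128.8597869873047), 84.63568115234375) [ 0.5882 -0.2755  0.0108]
red 2071 [500.5 205. ] ((583.1911010742188, -333.4482421875), (56.272300720214844, 129.1194610595703), 84.70035552978516) [ 0.5829 -0.3334  0.0108]
((423.73614501953125, 226.65203857421875), (109.14288330078125, 34.9597053527832), 89.49241638183594)
((451.9600830078125, 75.08953857421875), (109.3971939086914, 57.31343078613281), 89.52738189697266)
((602.4412231445312, -12.683616638183594), (105.30030822753906, 62.94227981567383), 89.9530029296875)
```

View pics/crop1.png

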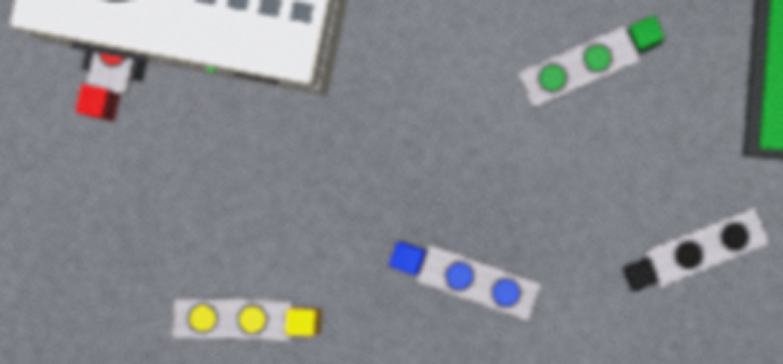

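Run:
```python
from m import *
c=dict(np.load('/tmp/top1.png.npz'));W=world(c)
S={'green':((349,187),(331,196),(314,203)),'blue':((260,270),(280,277),(297,283)),'yellow':((221,294),(203,293),(184,292))}
win={'green':((330.9,196),(314.2,203.4)),'blue':((279.8,276.8),(297,283)),'yellow':((203,292.8),(184.5,292.5))}
for n in S:
    u,v=S[n][0]
    sub=W[v-12:v+13,u-12:u+13].reshape(-1,3); P=sub[(sub[:,2]>.026)&(sub[:,2]<.04)]
    g=P.mean(0); r=cv2.minAreaRect((P[:,:2]*1000).astype('float32'))
    a,b=[pix2w(c,*w,.008)for w in win[n]]
    d=b-a; yaw=np.degrees(np.arctan2(d[1],d[0]))
    e=b-g; yaw2=np.degrees(np.arctan2(e[1],e[0]))
    print(n,len(P),'grip',np.round(g,4),r[:2],'yaw',yaw,yaw2,'dist',np.linalg.norm(d[:2]),np.linalg.norm((a-g)[:2]),np.linalg.norm(e[:2]))
# red
u,v=145,212
sub=W[v-20:v+14,u-15:u+16].reshape(-1,3)
P=sub[(sub[:,2]>.055)&(sub[:,2]<.07)&(sub[:,0]<.59)];print('red',P.mean(0),cv2.minAreaRect((P[:,:2]*1000).astype('float32')))
P=sub[(sub[:,2]>.034)&(sub[:,2]<.045)];print('redbar',P.mean(0),cv2.minAreaRect((P[:,:2]*1000).astype('float32')))
# photometer face edge: top z> .05
z=W[...,2]
xs=[]
for u in range(150,228,3):
    col=[v for v in range(150,225) if z[v,u]>.05]
    if col: v=max(col); xs.append(W[v,u])
xs=np.array(xs); print(np.round(xs[::4],4)); p=np.polyfit(xs[:,1],xs[:,0],1); print('face slope deg',np.degrees(np.arctan(p[0])))
# scene
cs=dict(np.load('/tmp/scene1.png.npz'));Ws=world(cs)
for n,b,h in(('red',(465,285,490,308),[(0,8),(172,180)]),('green',(278,278,340,300),[(45,75)]),('blue',(335,235,395,270),[(105,130)]),('yellow',(400,235,465,270),[(20,35)])):
    for a,ce,m in comps(cs,h,b):
        w=Ws[m]; t=w[w[:,2]>np.percentile(w[:,2],95)-.006]; print('scene',n,a,np.round(t.mean(0),4),len(t))
```

```text
green 111 grip [ 0.6163 -0.051   0.0312] ((616.9013061523438, -51.22061538696289), (18.592737197875977, 20.09414291381836)) yaw 113.57607987264969 112.7786824498424 dist 0.03416347622851982 0.035620714650022194 0.06977770926648327
blue 113 grip [0.4658 0.1111 0.0318] ((465.62469482421875, 111.19776916503906), (20.180587768554688, 18.211833953857422)) yaw -110.22377276261076 -110.4554083378764 dist 0.033785109467490346 0.03543349685734345 0.0692180669772255
yellow 112 grip [0.4243 0.1818 0.0315] ((423.4721984863281, 182.00709533691406), (18.581729888916016, 18.168596267700195)) yaw 88.58135865871999 88.69404965290434 dist 0.03408677992668068 0.03776642165181752 0.07185307614046202
red [0.56949727 0.31193913 0.06119354] ((569.7329711914062, 312.59014892578125), (18.676525115966797, 20.081113815307617), 78.75881958007812)
redbar [0.58975898 0.30826838 0.0398268 ] ((581.357666015625, 311.85589599609375), (38.90251922607422, 42.80720138549805), 78.49250793457031)
[[0.5633 0.305  0.0509]
 [0.5971 0.284  0.0513]
 [0.597  0.2629 0.0504]
 [0.5925 0.2402 0.0555]
 [0.5865 0.2181 0.0589]
 [0.5828 0.1969 0.0586]
 [0.5797 0.1766 0.0542]]
face slope deg 23.490210341124673
scene red 127 [0.5703 0.3114 0.0606] 78
scene green 117 [ 0.6277 -0.0483  0.0415] 63
scene green 32 [ 0.6012 -0.0198  0.0099] 32
scene green 31 [0.6084 0.0164 0.0318] 31
scene blue 25 [0.4404 0.044  0.0098] 25
scene blue 25 [0.4524 0.0761 0.0099] 25
scene blue 130 [0.4667 0.1107 0.0304] 59
scene yellow 119 [0.4247 0.1816 0.0304] 57
scene yellow 32 [0.4491 0.2159 0.0314] 32
scene yellow 30 [0.4511 0.2482 0.0324] 30
```

Run:
```python
from m import *
c=dict(np.load('/tmp/top1.png.npz'));W=world(c)
g=c['pixels'].mean(2)
# front edge: last bright pixel per column
E=[]
for u in list(range(122,138))+list(range(162,226,2)):
    col=g[165:225,u]; k=np.argmin(np.diff(cv2.GaussianBlur(col.astype('float32').reshape(-1,1),(1,3),0).ravel()))
    E.append((u,165+k+.5))
E=np.array(E);p=np.polyfit(E[:,0],E[:,1],1)
for _ in range(3):
    r=E[:,1]-np.polyval(p,E[:,0]); k=abs(r)<1.5; p=np.polyfit(E[k,0],E[k,1],1)
a=pix2w(c,125,np.polyval(p,125),.068);b=pix2w(c,220,np.polyval(p,220),.068)
d=a-b; print(k.sum(),len(E),a,b,'normal yaw',np.degrees(np.arctan2(d[1],d[0]))-90)
im=c['pixels'][50:225,100:260,::-1]
cv2.imwrite('pics/ph.png',cv2.resize(im,None,fx=3.4,fy=3.4,interpolation=cv2.INTER_CUBIC))
# white top region
hsv=cv2.cvtColor(np.ascontiguousarray(c['pixels']),cv2.COLOR_RGB2HSV)
m=(hsv[...,2]>200)&(hsv[...,1]<30);k=np.zeros_like(m);k[100:215,105:250]=1;m&=k
pts=np.argwhere(m)[:,::-1];P=np.array([pix2w(c,u,v,.068)[:2]*1000 for u,v in pts],'float32');print(cv2.minAreaRect(P))
```

```text
45 48 [0.61345926 0.34379052 0.068     ] [0.57980029 0.17747545 0.068     ] normal yaw -11.44103363195103
((647.7503051757812, 257.27642822265625), (197.804443359375, 153.18948364257812), 78.64710998535156)
```

View pics/ph.png

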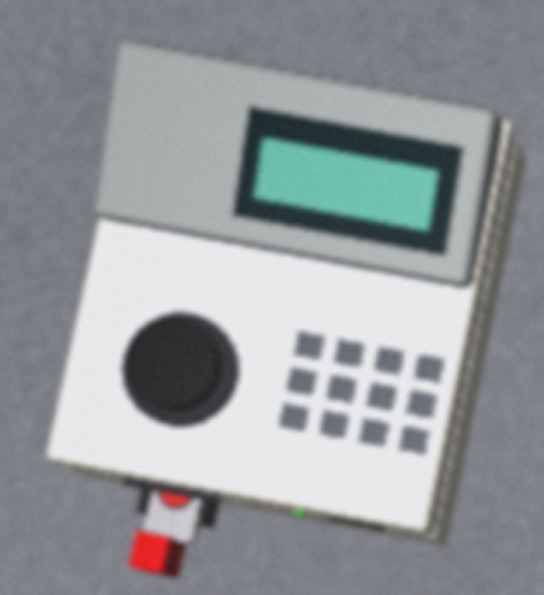

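```bash
cat > go.py <<'E'
import sys
from h import *
from scipy.spatial.transform import Rotation as R
def rows(targets):
    o=ctrl.get_obs(); p0=np.array(o['ee_pos']);R0=R.from_euler('xyz',o['eef_rot'])
    print('t',round(o['time_s'],2),'p',np.round(p0,4),'rpy',np.round(np.degrees(o['eef_rot']),2),'w',round(o['grip_width'],4),'F',np.round(o['force'],2))
    for x,y,z,yaw in targets:
        R1=R.from_euler('xyz',[np.pi,0,np.radians(yaw)])
        print((x,y,z,yaw),'->',np.round(np.degrees((R0.inv()*R1).as_rotvec()),2).tolist(),np.round(R0.inv().apply(np.array([x,y,z])-p0),4).tolist())
if __name__=='__main__':
    rows([list(map(float,a.split(',')))for a in sys.argv[1:]])
E
python3 go.py .570,.312,.16,168.6 .570,.312,.058,168.6
python3 - <<'E'
from h import *
W=world(dict(np.load('/tmp/top1.png.npz')))
for r in ((400,95,520,155),(395,165,415,235)):
    print(np.round(np.percentile(W[r[1]:r[3],r[0]:r[2],2],[2,50,98]),3))
E
```

```text
t 0.1 p [0.1597 0.526  0.1868] rpy [-179.94   -0.    163.11] w 0.0945 F [ 0.07 -0.55 -0.2 ]
(0.57, 0.312, 0.16, 168.6) -> [-0.06, -0.01, -5.49] [-0.4548, -0.0856, 0.0269]
(0.57, 0.312, 0.058, 168.6) -> [-0.06, -0.01, -5.49] [-0.4548, -0.0855, 0.1289]
[0.016 0.019 0.023]
[0.006 0.011 0.017]
```

Request:
send_rows:
  series:
    - [0,0,-1,-0.05,-0.01,0,-0.15]
    - [0,0,-2,-0.1,-0.02,0,-0.15]
    - [0,0,-3,-0.145,-0.028,0.003,-0.15]
    - [0,0,-4,-0.19,-0.036,0.006,-0.15]
    - [0,0,-5,-0.24,-0.045,0.01,-0.15]
    - [0,0,-5.5,-0.285,-0.054,0.014,-0.15]
    - [0,0,-5.5,-0.33,-0.062,0.018,-0.15]
    - [0,0,-5.5,-0.375,-0.071,0.022,-0.15]
  force: 25

```text
time_s: 0.9
ee_pos: [0.4994, 0.3481, 0.1649]
eef_rot: [-3.141, -0.0, 2.943]
force: [0.5, 0.0, -0.4]
grip_width: 0.0401
```

Request:
send_rows:
  series:
    - [0,0,0,-0.04,-0.007,0.002,-0.15]
    - [0,0,0,-0.065,-0.012,0.004,-0.15]
    - [0,0,0,-0.08,-0.0145,0.005,-0.15]
    - [0,0,0,-0.08,-0.0145,0.005,-0.15]
    - [0,0,0,-0.08,-0.0145,0.005,-0.15]

```text
time_s: 1.4
ee_pos: [0.573, 0.3195, 0.1599]
eef_rot: [-3.141, -0.001, 2.943]
force: [0.2, 1.4, 0.0]
grip_width: 0.0402
```

```bash
python3 go.py .570,.312,.10,168.6 .570,.312,.058,168.6
```

```text
t 1.4 p [0.573  0.3195 0.1599] rpy [-1.7998e+02 -4.0000e-02  1.6861e+02] w 0.0402 F [0.22 1.37 0.03]
(0.57, 0.312, 0.1, 168.6) -> [-0.02, -0.04, 0.01] [0.0014, -0.0079, 0.0599]
(0.57, 0.312, 0.058, 168.6) -> [-0.02, -0.04, 0.01] [0.0014, -0.0079, 0.1019]
```

Request:
send_rows:
  series:
    - [0,0,0,0.0014,-0.008,0.02,-0.15]
    - [0,0,0,0.0014,-0.008,0.04,-0.15]
    - [0,0,0,0.0014,-0.008,0.058,-0.15]
    - [0,0,0,0.0014,-0.008,0.07,-0.15]
    - [0,0,0,0.0014,-0.008,0.07,-0.15]
    - [0,0,0,0.0014,-0.008,0.07,-0.15]

```text
time_s: 2.0
ee_pos: [0.5705, 0.3123, 0.0912]
eef_rot: [3.141, 0.001, 2.943]
force: [0.4, -0.3, -0.1]
grip_width: 0.0399
```

```bash
python3 go.py .570,.312,.058,168.6; python3 -c "
from h import *
c=snap('top','t2.png');s=snap('scene','s2.png')
a=cv2.resize(c['pixels'][160:240,100:200,::-1],(400,320));b=cv2.resize(s['pixels'][230:340,420:540,::-1],(400,320*110//96))[:320]
cv2.imwrite('pics/c2.png',np.hstack([a,b]))"
```

```text
t 2.0 p [0.5705 0.3123 0.0912] rpy [1.7997e+02 3.0000e-02 1.6864e+02] w 0.0399 F [ 0.36 -0.33 -0.14]
(0.57, 0.312, 0.058, 168.6) -> [0.03, 0.03, 0.04] [0.0005, -0.0004, 0.0332]
```

View pics/c2.png

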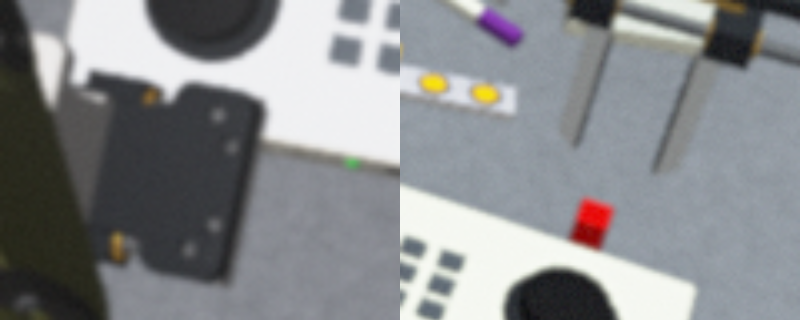

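```bash
python3 -c "
from m import *
s=dict(np.load('/tmp/s2.png.npz'));f=240/np.tan(np.radians(float(s['fov_y']))/2)
def pr(X):
    q=s['R']@np.array(X)+s['t'];return q[:2]/q[2]*f+[s['cx'],s['cy']]
y=np.radians(168.6);ty=np.array([np.sin(y),-np.cos(y),0])
for k in(-1,1): print(pr(np.array([.5705,.3123,.072])+k*.02*ty))
print(pr([.5695,.312,.06]))
W=world(s); print(np.round(W[271:276,470:476,:],3)[2]); print(np.round(W[278,498:502],3))
cv2.imwrite('pics/s2c.png',cv2.resize(s['pixels'][140:340,380:640,::-1],None,fx=3,fy=3))
"
```

```text
[469.1765675  286.56907751]
[490.83104029 293.71164602]
[478.23701392 294.11108774]
[[0.45  0.307 0.002]
 [0.575 0.287 0.114]
 [0.574 0.289 0.113]
 [0.574 0.29  0.114]
 [0.447 0.315 0.001]
 [0.448 0.317 0.002]]
[[0.584 0.332 0.122]
 [0.583 0.334 0.122]
 [0.583 0.335 0.122]
 [0.584 0.336 0.123]]
```

View pics/s2c.png

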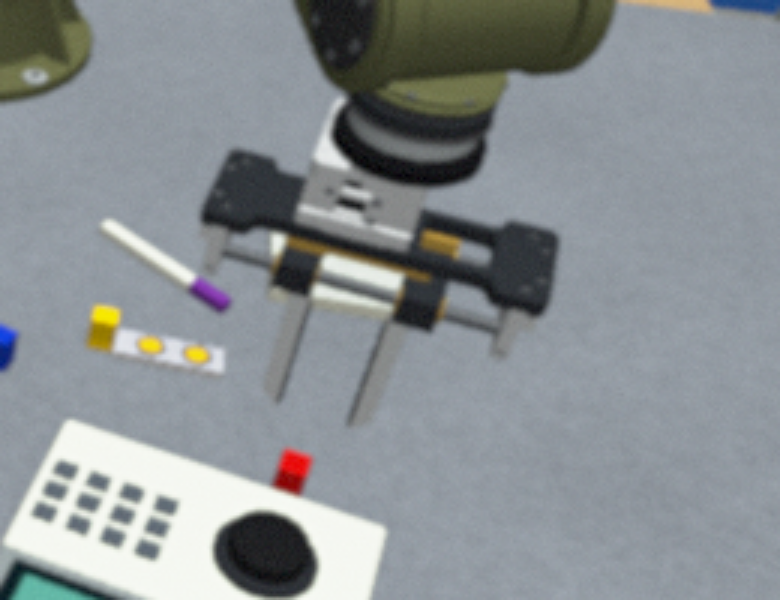

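```bash
python3 -c "
from m import *
print(ctrl.finger_overhang)
s=snap('scene','s3.png');W=world(s);o=ctrl.get_obs();print(o['ee_pos'],o['qpos'])
g=cv2.cvtColor(np.ascontiguousarray(s['pixels']),cv2.COLOR_RGB2GRAY)
for u in (472,474,476,478,500,502,504): print(u,[(v,np.round(W[v,u],3).tolist()) for v in range(262,292,4)])
"
```

```text
0.019
[0.57091073 0.31210239 0.09147639] [ 4.43998559e-01  6.06339706e-01  1.30881305e+00  1.65555266e-05
  1.22483457e+00 -9.28155909e-01]
472 [(262, [0.573, 0.283, 0.139]), (266, [0.572, 0.285, 0.128]), (270, [0.575, 0.287, 0.121]), (274, [0.574, 0.289, 0.112]), (278, [0.466, 0.311, 0.003]), (282, [0.475, 0.312, -0.0]), (286, [0.489, 0.312, 0.001]), (290, [0.501, 0.312, 0.002])]
474 [(262, [0.576, 0.286, 0.142]), (266, [0.574, 0.288, 0.131]), (270, [0.572, 0.291, 0.12]), (274, [0.45, 0.316, 0.001]), (278, [0.462, 0.316, 0.0]), (282, [0.476, 0.316, 0.002]), (286, [0.487, 0.316, 0.001]), (290, [0.501, 0.316, 0.002])]
476 [(262, [0.573, 0.29, 0.14]), (266, [0.425, 0.319, 0.003]), (270, [0.437, 0.319, 0.002]), (274, [0.449, 0.32, 0.001]), (278, [0.463, 0.32, 0.002]), (282, [0.474, 0.32, 0.001]), (286, [0.486, 0.32, 0.0]), (290, [0.562, 0.307, 0.062])]
478 [(262, [0.408, 0.323, 0.001]), (266, [0.422, 0.324, 0.001]), (270, [0.437, 0.323, 0.003]), (274, [0.448, 0.324, 0.002]), (278, [0.461, 0.324, 0.001]), (282, [0.472, 0.324, 0.0]), (286, [0.485, 0.324, 0.001]), (290, [0.562, 0.311, 0.063])]
500 [(262, [0.397, 0.37, 0.002]), (266, [0.409, 0.37, 0.001]), (270, [0.58, 0.331, 0.138]), (274, [0.583, 0.333, 0.131]), (278, [0.583, 0.335, 0.122]), (282, [0.459, 0.369, 0.0]), (286, [0.475, 0.368, 0.003]), (290, [0.484, 0.369, 0.001])]
502 [(262, [0.393, 0.375, -0.0]), (266, [0.581, 0.332, 0.148]), (270, [0.583, 0.334, 0.141]), (274, [0.585, 0.335, 0.134]), (278, [0.584, 0.338, 0.124]), (282, [0.458, 0.374, 0.0]), (286, [0.471, 0.373, 0.0]), (290, [0.484, 0.373, 0.002])]
504 [(262, [0.584, 0.332, 0.161]), (266, [0.585, 0.334, 0.153]), (270, [0.584, 0.336, 0.143]), (274, [0.583, 0.339, 0.133]), (278, [0.584, 0.341, 0.125]), (282, [0.46, 0.377, 0.003]), (286, [0.471, 0.377, 0.002]), (290, [0.481, 0.377, 0.0])]
```

Request:
send_rows:
  series:
    - [0,0,0,0.001,0,0.01,-0.15]
    - [0,0,0,0.001,0,0.02,-0.15]
    - [0,0,0,0.001,0,0.03,-0.15]
    - [0,0,0,0.001,0,0.033,-0.15]
    - [0,0,0,0.001,0,0.033,-0.15]

```text
time_s: 2.65
ee_pos: [0.5693, 0.3118, 0.0565]
eef_rot: [-3.141, -0.001, 2.943]
force: [-0.3, 0.4, 0.2]
grip_width: 0.04
```

```bash
python3 go.py .570,.312,.058,168.6; python3 -c "
from m import *
s=snap('scene','s4.png');W=world(s)
cv2.imwrite('pics/s4c.png',cv2.resize(s['pixels'][190:340,400:600,::-1],None,fx=4,fy=4))
for u in (466,468,470,472,490,494,496,498): print(u,[(v,np.round(W[v,u],3).tolist()) for v in range(262,300,4)])
"
```

```text
t 2.65 p [0.5693 0.3118 0.0565] rpy [-1.7995e+02 -6.0000e-02  1.6861e+02] w 0.04 F [-0.34  0.42  0.23]
(0.57, 0.312, 0.058, 168.6) -> [-0.05, -0.06, 0.01] [-0.0006, 0.0003, -0.0015]
466 [(262, [0.418, 0.297, 0.003]), (266, [0.431, 0.298, 0.002]), (270, [0.442, 0.299, 0.0]), (274, [0.571, 0.28, 0.106]), (278, [0.571, 0.282, 0.096]), (282, [0.572, 0.284, 0.087]), (286, [0.492, 0.3, 0.001]), (290, [0.503, 0.3, 0.0]), (294, [0.515, 0.301, 0.0]), (298, [0.528, 0.301, 0.003])]
468 [(262, [0.417, 0.302, 0.003]), (266, [0.569, 0.279, 0.124]), (270, [0.571, 0.281, 0.117]), (274, [0.572, 0.283, 0.108]), (278, [0.571, 0.285, 0.097]), (282, [0.573, 0.287, 0.089]), (286, [0.573, 0.289, 0.079]), (290, [0.505, 0.304, 0.003]), (294, [0.514, 0.305, 0.001]), (298, [0.527, 0.305, 0.002])]
470 [(262, [0.572, 0.28, 0.137]), (266, [0.572, 0.282, 0.127]), (270, [0.572, 0.284, 0.118]), (274, [0.574, 0.286, 0.11]), (278, [0.574, 0.288, 0.101]), (282, [0.573, 0.29, 0.09]), (286, [0.489, 0.308, 0.001]), (290, [0.502, 0.308, 0.002]), (294, [0.515, 0.308, 0.003]), (298, [0.526, 0.308, 0.003])]
472 [(262, [0.571,
[... 782 characters left out ...]
, 0.096]), (290, [0.58, 0.333, 0.088]), (294, [0.584, 0.335, 0.082]), (298, [0.514, 0.355, 0.004])]
496 [(262, [0.397, 0.362, 0.001]), (266, [0.41, 0.362, 0.0]), (270, [0.425, 0.361, 0.002]), (274, [0.438, 0.361, 0.001]), (278, [0.575, 0.331, 0.113]), (282, [0.581, 0.332, 0.109]), (286, [0.583, 0.333, 0.102]), (290, [0.582, 0.336, 0.09]), (294, [0.499, 0.36, 0.001]), (298, [0.508, 0.361, -0.001])]
498 [(262, [0.397, 0.366, 0.002]), (266, [0.411, 0.366, 0.002]), (270, [0.423, 0.366, 0.001]), (274, [0.579, 0.331, 0.127]), (278, [0.583, 0.332, 0.121]), (282, [0.58, 0.335, 0.109]), (286, [0.583, 0.337, 0.102]), (290, [0.582, 0.34, 0.092]), (294, [0.5, 0.364, 0.004]), (298, [0.51, 0.364, 0.002])]
```

View pics/s4c.png

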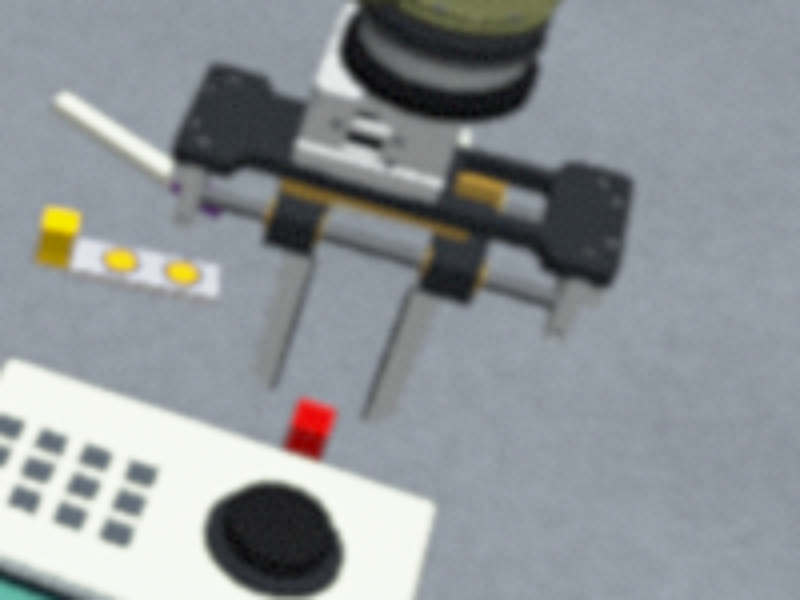

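The fingertips appear at z≈0.077 in the scene picture (crop pixels (270,383) and (375,415)). The reported TCP of 0.0565 would put them at 0.0375, so image and reading disagree by about 39 mm. I'll go down in smaller steps and watch both the force and the pictures.

Request:
send_rows:
  series:
    - [0,0,0,0,0,0.006,-0.15]
    - [0,0,0,0,0,0.012,-0.15]
    - [0,0,0,0,0,0.018,-0.15]
    - [0,0,0,0,0,0.018,-0.15]
    - [0,0,0,0,0,0.018,-0.15]

```text
time_s: 3.2
ee_pos: [0.5696, 0.312, 0.0392]
eef_rot: [-3.141, -0.0, 2.943]
force: [-0.7, -0.2, -0.7]
grip_width: 0.04
```

```bash
python3 go.py .570,.312,.02,168.6
cat > tips.py <<'E'
from m import *
import sys
s=snap('scene',sys.argv[1]);W=world(s)
x0,y0=map(float,sys.argv[2:4])
o=ctrl.get_obs();p=np.array(o['ee_pos'])
m=(abs(W[...,0]-p[0])<.05)&(abs(W[...,1]-p[1])<.05)&(W[...,2]>.005)&(W[...,2]<.2)
f=240/np.tan(np.radians(float(s['fov_y']))/2)
q=s['R']@p+s['t'];u,v=q[:2]/q[2]*f+[s['cx'],s['cy']]
print('p',p,'pix',u,v)
u,v=int(u),int(v);a=max(0,u-50);b=max(0,v-50)
cv2.imwrite('pics/'+sys.argv[1],cv2.resize(s['pixels'][b:b+90,a:a+120,::-1],None,fx=6,fy=6,interpolation=cv2.INTER_CUBIC)); print('crop origin',a,b,'x6')
E
python3 tips.py s5.png 0 0
```

```text
t 3.2 p [0.5696 0.312  0.0392] rpy [-1.7999e+02 -1.0000e-02  1.6861e+02] w 0.04 F [-0.67 -0.24 -0.71]
(0.57, 0.312, 0.02, 168.6) -> [-0.01, -0.01, 0.01] [-0.0004, 0.0001, 0.0192]
p [0.56971011 0.31202706 0.03947455] pix 475.71152640299687 301.546240671671
crop origin 425 251 x6
```

View pics/s5.png

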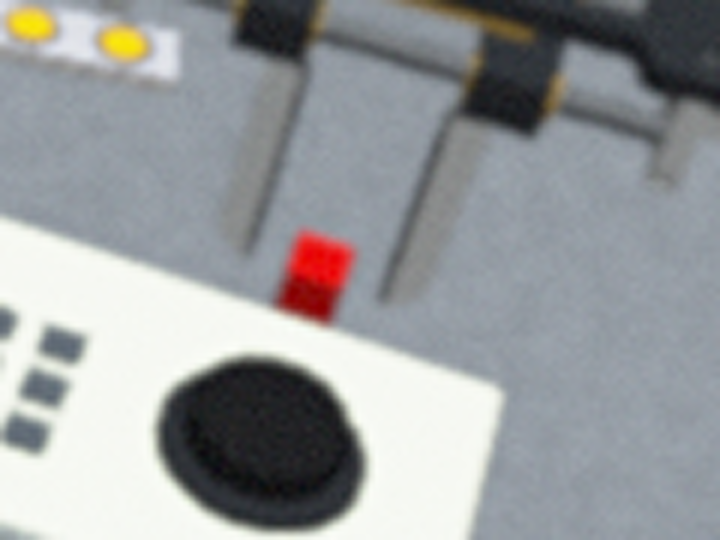

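The tips now straddle the grip at about its top (crop (245,250) and (390,300), grip top at (322,260)). That fits a 39 mm z offset in the reported pose, so I'll use the images for height. I'm going down another 18 mm and closing.

Request:
send_rows:
  series:
    - [0,0,0,0,0,0.006,-0.15]
    - [0,0,0,0,0,0.012,-0.15]
    - [0,0,0,0,0,0.018,-0.15]
    - [0,0,0,0,0,0.018,-0.15]
    - [0,0,0,0,0,0.018,-0.15]

```text
time_s: 3.75
ee_pos: [0.5695, 0.312, 0.0211]
eef_rot: [-3.141, -0.0, 2.943]
force: [-0.5, 1.2, 0.5]
grip_width: 0.0401
```

```bash
python3 go.py .570,.312,.02,168.6;python3 tips.py s6.png 0 0
```

```text
t 3.75 p [0.5695 0.312  0.0211] rpy [-1.7999e+02 -2.0000e-02  1.6861e+02] w 0.0401 F [-0.47  1.17  0.46]
(0.57, 0.312, 0.02, 168.6) -> [-0.01, -0.02, 0.01] [-0.0004, 0.0001, 0.0011]
p [0.56968664 0.31202236 0.02143304] pix 473.5412207478535 307.8153431238013
crop origin 423 257 x6
```

View pics/s6.png

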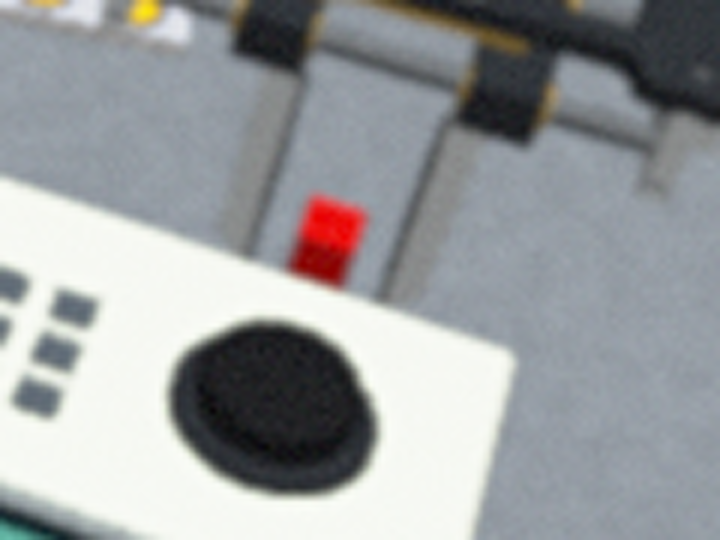

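Request:
send_rows:
  series:
    - [0,0,0,0,0,0,-0.4]
    - [0,0,0,0,0,0,-0.6]
    - [0,0,0,0,0,0,-0.8]
    - [0,0,0,0,0,0,-1]
    - [0,0,0,0,0,0,-1]
    - [0,0,0,0,0,0,-1]
    - [0,0,0,0,0,0,-1]
  force: 15

```text
time_s: 4.5
ee_pos: [0.5697, 0.312, 0.0215]
eef_rot: [3.141, 0.0, 2.943]
force: [-0.6, -0.6, 1.6]
grip_width: 0.0177
```

```bash
python3 go.py .570,.312,.02,168.6;python3 tips.py s7.png 0 0
```

```text
t 4.5 p [0.5697 0.312  0.0215] rpy [1.7999e+02 1.0000e-02 1.6861e+02] w 0.0177 F [-0.62 -0.57  1.59]
(0.57, 0.312, 0.02, 168.6) -> [0.01, 0.01, 0.01] [-0.0003, 0.0001, 0.0015]
p [0.56967423 0.31204873 0.02150058] pix 473.5633336808249 307.7902653842889
crop origin 423 257 x6
```

View pics/s7.png

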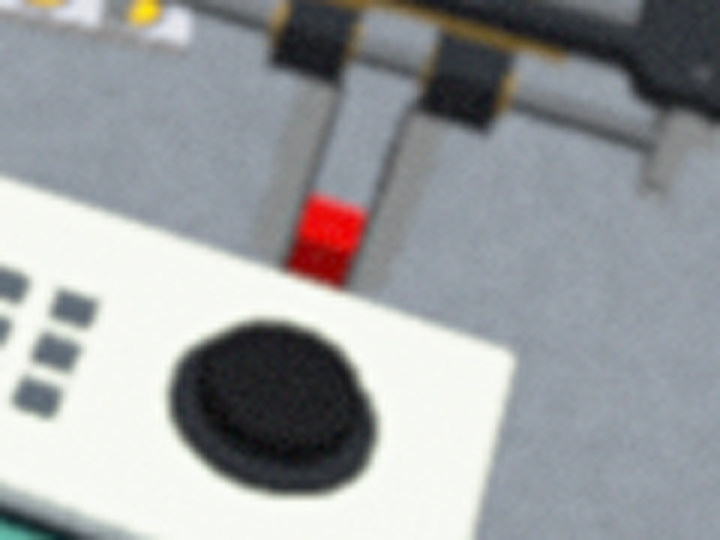

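The grip is held at 17.7 mm. Now I draw it straight along tool +x, level.

Request:
send_rows:
  series:
    - [0,0,0,0,0,0,-1]
    - [0,0,0,0.004,0,-0.0005,-1]
    - [0,0,0,0.01,0,-0.0005,-1]
    - [0,0,0,0.018,0,-0.0005,-1]
    - [0,0,0,0.026,0,-0.0005,-1]
    - [0,0,0,0.034,0,-0.0005,-1]
    - [0,0,0,0.042,0,-0.0005,-1]
    - [0,0,0,0.042,0,-0.0005,-1]
  force: 30

```text
time_s: 5.35
ee_pos: [0.5275, 0.3206, 0.0219]
eef_rot: [-3.141, -0.0, 2.944]
force: [-0.8, -0.4, -0.3]
grip_width: 0.0174
```

Request:
send_rows:
  series:
    - [0,0,0,0.008,0,0,-1]
    - [0,0,0,0.016,0,0,-1]
    - [0,0,0,0.024,0,0,-1]
    - [0,0,0,0.032,0,0,-1]
    - [0,0,0,0.04,0,0,-1]
    - [0,0,0,0.045,0,0,-1]
    - [0,0,0,0.045,0,0,-1]
    - [0,0,0,0.045,0,0,-1]

```text
time_s: 6.15
ee_pos: [0.4845, 0.3292, 0.022]
eef_rot: [3.141, 0.0, 2.943]
force: [0.5, -0.3, -0.9]
grip_width: 0.0178
```

```bash
python3 go.py .484,.329,.13,168.6 .5432,-.3297,.13,174.6;python3 tips.py s8.png 0 0
```

```text
t 6.15 p [0.4845 0.3292 0.022 ] rpy [1.7999e+02 1.0000e-02 1.6862e+02] w 0.0178 F [ 0.51 -0.29 -0.88]
(0.484, 0.329, 0.13, 168.6) -> [0.01, 0.01, 0.02] [0.0004, -0.0003, -0.108]
(0.5432, -0.3297, 0.13, 174.6) -> [0.01, 0.01, -5.98] [-0.1877, -0.6344, -0.1081]
p [0.48457557 0.32914906 0.02191697] pix 482.8496216261919 279.26688119463864
crop origin 432 229 x6
```

View pics/s8.png

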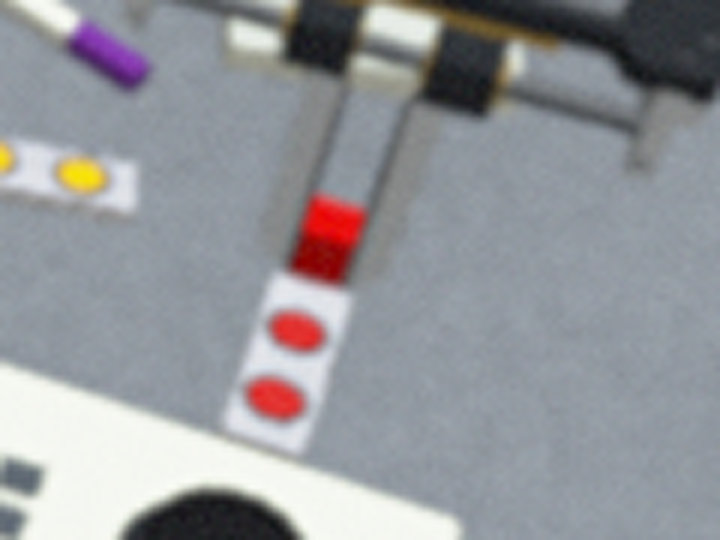

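The red slide is out and level, with both windows visible at crop (297,330) and (275,398). Next I lift it and carry it across.

Request:
send_rows:
  series:
    - [0,0,0,0,0,-0.02,-1]
    - [0,0,0,0,0,-0.045,-1]
    - [0,0,0,0,0,-0.07,-1]
    - [0,0,0,-0.005,-0.02,-0.09,-1]
    - [0,0,-1,-0.015,-0.05,-0.1,-1]
    - [0,0,-2,-0.026,-0.09,-0.1,-1]
    - [0,0,-3,-0.038,-0.13,-0.1,-1]
    - [0,0,-4,-0.05,-0.17,-0.1,-1]

```text
time_s: 7.0
ee_pos: [0.4999, 0.151, 0.122]
eef_rot: [3.141, 0.0, 3.013]
force: [-0.1, 0.4, -0.8]
grip_width: 0.0173
```

Request:
send_rows:
  series:
    - [0,0,-1,-0.01,-0.04,0,-1]
    - [0,0,-2,-0.02,-0.08,0,-1]
    - [0,0,-2,-0.03,-0.12,0,-1]
    - [0,0,-2,-0.04,-0.16,0,-1]
    - [0,0,-2,-0.05,-0.2,0,-1]
    - [0,0,-2,-0.055,-0.24,0,-1]
    - [0,0,-2,-0.06,-0.28,0,-1]
    - [0,0,-2,-0.065,-0.32,0,-1]

```text
time_s: 7.8
ee_pos: [0.5229, -0.1751, 0.1219]
eef_rot: [-3.141, 0.0, 3.047]
force: [-0.0, 0.8, -1.2]
grip_width: 0.0176
```

```bash
python3 go.py .5432,-.3297,.12,174.6
```

```text
t 7.8 p [ 0.5229 -0.1751  0.1219] rpy [-1.7999e+02  1.0000e-02  1.7459e+02] w 0.0176 F [-0.02  0.76 -1.15]
(0.5432, -0.3297, 0.12, 174.6) -> [-0.01, 0.01, -0.01] [-0.0348, -0.152, 0.002]
```

Request:
send_rows:
  series:
    - [0,0,0,-0.01,-0.04,0,-1]
    - [0,0,0,-0.02,-0.08,0,-1]
    - [0,0,0,-0.028,-0.115,0.02,-1]
    - [0,0,0,-0.032,-0.13,0.035,-1]
    - [0,0,0,-0.032,-0.135,0.05,-1]
    - [0,0,0,-0.032,-0.135,0.06,-1]
    - [0,0,0,-0.032,-0.135,0.06,-1]
    - [0,0,0,-0.032,-0.135,0.06,-1]

```text
time_s: 8.6
ee_pos: [0.5426, -0.3097, 0.0625]
eef_rot: [-3.141, 0.0, 3.049]
force: [0.1, 1.1, -0.1]
grip_width: 0.018
```

```bash
python3 go.py .5432,-.3297,.03,174.6;  python3 -c "
from m import *
c=snap('top','t9.png');s=snap('scene','s9.png')
a=cv2.resize(c['pixels'][60:260,370:540,::-1],(400,470));b=cv2.resize(s['pixels'][170:370,80:280,::-1],(400,400))
b=np.vstack([b,np.zeros((70,400,3),'uint8')])
cv2.imwrite('pics/c9.png',np.hstack([a,b]))"
```

```text
t 8.6 p [ 0.5426 -0.3097  0.0625] rpy [-1.7999e+02  3.0000e-02  1.7467e+02] w 0.018 F [ 0.13  1.12 -0.09]
(0.5432, -0.3297, 0.03, 174.6) -> [-0.01, 0.03, 0.07] [-0.0024, -0.0199, 0.0325]
```

View pics/c9.png

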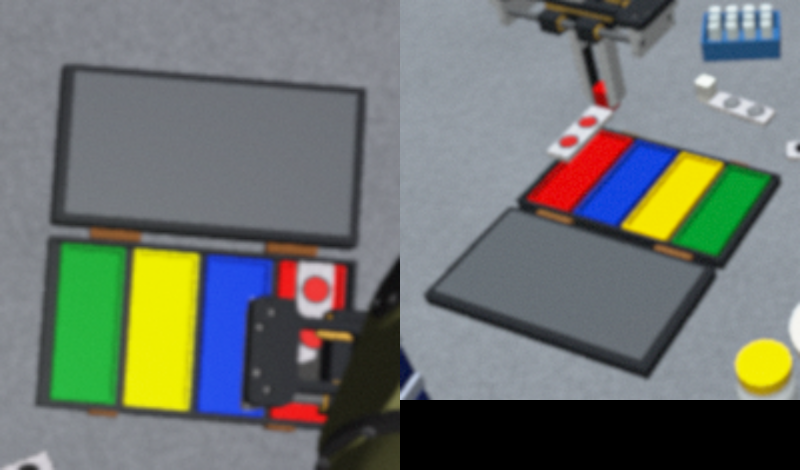

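The red slide hangs level over the red nest (right panel, slide at about (580,135)). I'll centre it and go lower.

Request:
send_rows:
  series:
    - [0,0,0,-0.0024,-0.01,0,-1]
    - [0,0,0,-0.0024,-0.02,0,-1]
    - [0,0,0,-0.0024,-0.02,0.01,-1]
    - [0,0,0,-0.0024,-0.02,0.02,-1]
    - [0,0,0,-0.0024,-0.02,0.032,-1]
    - [0,0,0,-0.0024,-0.02,0.045,-1]
    - [0,0,0,-0.0024,-0.02,0.045,-1]
    - [0,0,0,-0.0024,-0.02,0.045,-1]

```text
time_s: 9.5
ee_pos: [0.5427, -0.3304, 0.0165]
eef_rot: [3.141, -0.001, 3.048]
force: [-0.2, -0.3, 0.7]
grip_width: 0.0177
```

```bash
python3 go.py .5432,-.3297,.003,174.6;  python3 -c "
from m import *
c=snap('top','t10.png');s=snap('scene','s10.png')
a=cv2.resize(c['pixels'][140:260,430:540,::-1],(400,436));b=cv2.resize(s['pixels'][215:295,120:220,::-1],(400,320))
b=np.vstack([b,np.zeros((116,400,3),'uint8')])
cv2.imwrite('pics/c10.png',np.hstack([a,b]))
W=world(c)
for a,ce,m in comps(c,[(0,8),(172,180)],(480,165,525,205)): print(a,ce,np.median(W[m],0))
"
```

```text
t 9.5 p [ 0.5427 -0.3304  0.0165] rpy [ 1.7998e+02 -3.0000e-02  1.7462e+02] w 0.0177 F [-0.19 -0.32  0.69]
(0.5432, -0.3297, 0.003, 174.6) -> [0.02, -0.03, 0.02] [-0.0004, 0.0008, 0.0135]
412 [500.0461165  179.96359223] [ 0.6322646  -0.3269128   0.01159652]
78 [505.66666667 187.11538462] [ 0.612524   -0.33509617  0.03505057]
```

View pics/c10.png

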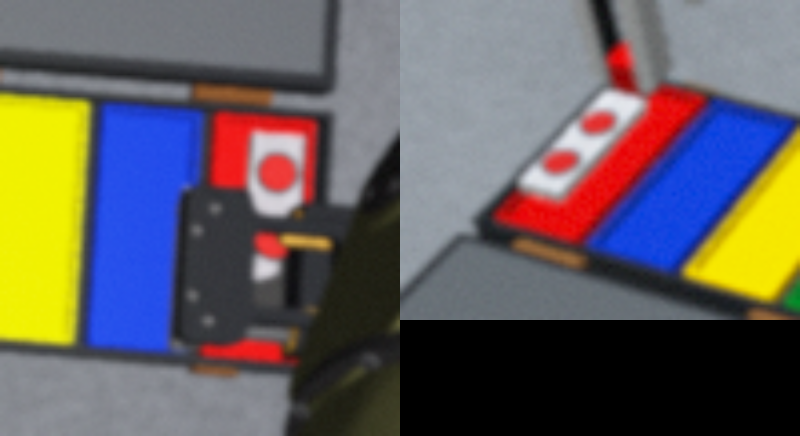

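Request:
send_rows:
  series:
    - [0,0,0,0,0.001,0.005,-1]
    - [0,0,0,0,0.001,0.01,-1]
    - [0,0,0,0,0.001,0.013,-1]
    - [0,0,0,0,0.001,0.0145,-1]
    - [0,0,0,0,0.001,0.0145,-1]
    - [0,0,0,0,0.001,0.0145,-1]

```text
time_s: 10.2
ee_pos: [0.5429, -0.3297, 0.0024]
eef_rot: [-3.142, 0.0, 3.048]
force: [0.6, 0.2, -0.5]
grip_width: 0.0177
```

```bash
python3 go.py .5432,-.3297,.0,174.6;  python3 -c "
from m import *
c=snap('top','t11.png')
W=world(c)
for a,ce,m in comps(c,[(0,8),(172,180)],(480,165,525,205)): print(a,ce,np.median(W[m],0))
"
```

```text
t 10.2 p [ 0.5429 -0.3297  0.0024] rpy [-180.      0.    174.61] w 0.0177 F [ 0.56  0.22 -0.46]
(0.5432, -0.3297, 0.0, 174.6) -> [-0.0, 0.0, 0.01] [-0.0003, -0.0, 0.0024]
476 [502.12605042 181.01470588] [ 0.63078512 -0.33619826  0.01164865]
74 [502.56756757 188.2027027 ] [ 0.61308715 -0.33438875  0.0211785 ]
```

Request:
send_rows:
  series:
    - [0,0,0,0,0,0.001,-1]
    - [0,0,0,0,0,0.0015,-1]
    - [0,0,0,0,0,0.002,-1]
    - [0,0,0,0,0,0.002,-1]

```text
time_s: 10.65
ee_pos: [0.5429, -0.3296, 0.0005]
eef_rot: [-3.142, 0.0, 3.047]
force: [-0.6, 0.5, 2.3]
grip_width: 0.018
```

Request:
send_rows:
  series:
    - [0,0,0,0,0,0.0005,-1]
    - [0,0,0,0,0,0.001,-1]
    - [0,0,0,0,0,0.001,-1]

```text
time_s: 10.95
ee_pos: [0.5429, -0.3296, 0.0004]
eef_rot: [-3.141, 0.0, 3.047]
force: [-6.0, 4.9, 12.0]
grip_width: 0.0178
```

Contact came at reading 0.0005 with 12 N, exactly as predicted. I'll release and lift.

Request:
send_rows:
  series:
    - [0,0,0,0,0,-0.001,-1]
    - [0,0,0,0,0,-0.001,-0.55]
    - [0,0,0,0,0,-0.001,-0.4]
    - [0,0,0,0,0,-0.001,-0.4]
    - [0,0,0,0,0,-0.01,-0.4]
    - [0,0,0,0,0,-0.03,-0.4]
    - [0,0,0,0,0,-0.07,-0.4]
    - [0,0,0,0,0,-0.11,-0.3]

```text
time_s: 11.75
ee_pos: [0.5425, -0.3294, 0.1109]
eef_rot: [3.141, -0.001, 3.048]
force: [0.8, -0.7, 0.3]
grip_width: 0.0319
```

```bash
python3 go.py .6165,-.051,.1,113.2
```

```text
t 11.75 p [ 0.5425 -0.3294  0.1109] rpy [ 1.7998e+02 -4.0000e-02  1.7461e+02] w 0.0319 F [ 0.83 -0.73  0.28]
(0.6165, -0.051, 0.1, 113.2) -> [-0.0, -0.05, 61.41] [-0.0475, 0.2841, 0.0109]
```

Request:
send_rows:
  series:
    - [0,0,8,-0.006,0.035,0,-0.2]
    - [0,0,16,-0.012,0.07,0,-0.2]
    - [0,0,24,-0.018,0.105,0,-0.2]
    - [0,0,32,-0.024,0.14,0,-0.2]
    - [0,0,40,-0.03,0.175,0,-0.2]
    - [0,0,48,-0.036,0.21,0,-0.2]
    - [0,0,56,-0.042,0.25,0,-0.2]
    - [0,0,61.4,-0.0475,0.284,0,-0.2]

```text
time_s: 12.55
ee_pos: [0.6171, -0.0495, 0.1101]
eef_rot: [3.141, 0.0, 1.971]
force: [0.3, -0.8, -0.3]
grip_width: 0.0375
```

Request:
send_rows:
  series:
    - [0,0,0,0,0,0,-0.2]
    - [0,0,0,0,0,0,-0.2]

```text
time_s: 12.75
ee_pos: [0.6169, -0.051, 0.1098]
eef_rot: [3.141, 0.0, 1.978]
force: [0.1, -0.2, 0.2]
grip_width: 0.0376
```

```bash
python3 go.py .6165,-.051,.03,113.2; python3 -c "
from m import *
c=snap('top','t12.png')
cv2.imwrite('pics/c12.png',cv2.resize(c['pixels'][140:260,270:540,::-1],None,fx=2.9,fy=2.9))"
```

```text
t 12.75 p [ 0.6169 -0.051   0.1098] rpy [1.7998e+02 2.0000e-02 1.1335e+02] w 0.0376 F [ 0.14 -0.19  0.18]
(0.6165, -0.051, 0.03, 113.2) -> [0.02, 0.02, 0.15] [0.0002, -0.0004, 0.0798]
```

View pics/c12.png

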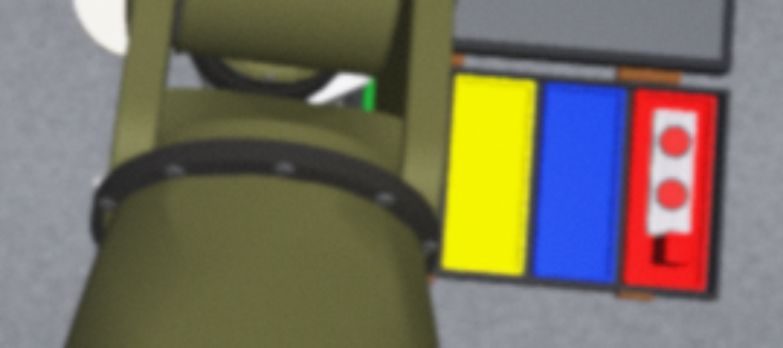

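The red slide lies in its nest, with windows at crop (672,140) and (670,193). Now down onto the green grip.

Request:
send_rows:
  series:
    - [0,0,0,0,0,0.03,-0.2]
    - [0,0,0,0,0,0.055,-0.2]
    - [0,0,0,0,0,0.075,-0.2]
    - [0,0,0,0,0,0.088,-0.2]
    - [0,0,0,0,0,0.098,-0.2]
    - [0,0,0,0,0,0.098,-0.2]

```text
time_s: 13.4
ee_pos: [0.6164, -0.0518, 0.0105]
eef_rot: [-3.14, -0.001, 1.976]
force: [-0.2, -0.5, -0.6]
grip_width: 0.0376
```

```bash
python3 go.py .6165,-.051,-.0085,113.2; python3 tips.py s13.png 0 0
```

```text
t 13.4 p [ 0.6164 -0.0518  0.0105] rpy [-1.7993e+02 -4.0000e-02  1.1319e+02] w 0.0376 F [-0.2  -0.48 -0.63]
(0.6165, -0.051, -0.0085, 113.2) -> [-0.07, -0.04, -0.01] [0.0007, 0.0005, 0.019]
p [ 0.61687955 -0.05173275  0.01154364] pix 287.49295085055473 291.247186264467
crop origin 237 241 x6
```

View pics/s13.png

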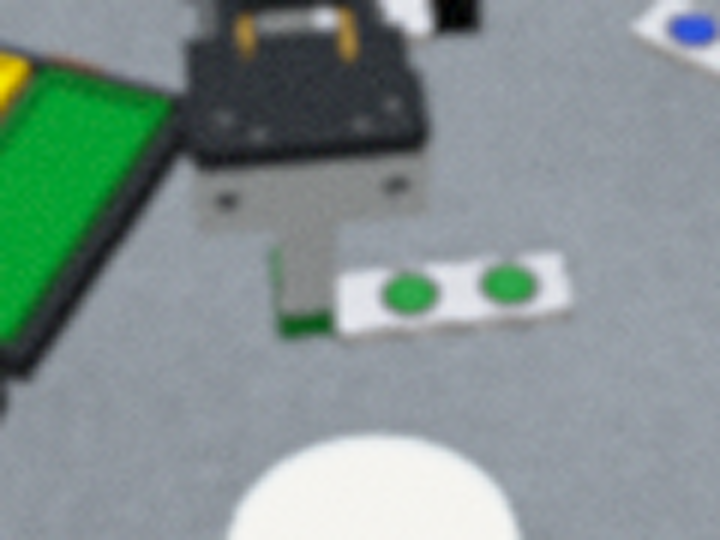

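Request:
send_rows:
  series:
    - [0,0,0,0,0.0005,0.007,-0.2]
    - [0,0,0,0,0.0005,0.014,-0.2]
    - [0,0,0,0,0.0005,0.0185,-0.2]
    - [0,0,0,0,0.0005,0.0185,-0.2]
    - [0,0,0,0,0.0005,0.0185,-0.5]
    - [0,0,0,0,0.0005,0.0185,-0.7]
    - [0,0,0,0,0.0005,0.0185,-1]
    - [0,0,0,0,0.0005,0.0185,-1]
  force: 15

```text
time_s: 14.25
ee_pos: [0.6174, -0.0512, -0.0069]
eef_rot: [3.141, 0.0, 1.976]
force: [-1.2, 0.2, 0.5]
grip_width: 0.0181
```

Request:
send_rows:
  series:
    - [0,0,0,0,0,0,-1]
    - [0,0,0,0,0,0,-1]
    - [0,0,0,0,0,-0.005,-1]
    - [0,0,0,0,0,-0.02,-1]
    - [0,0,0,0,0,-0.045,-1]
    - [0,0,0,0,0,-0.075,-1]
    - [0,0,0,0,0,-0.075,-1]
  force: 30

```text
time_s: 14.95
ee_pos: [0.6194, -0.0514, 0.0732]
eef_rot: [3.135, 0.004, 1.976]
force: [-0.5, 0.1, -0.8]
grip_width: 0.0176
```

```bash
python3 go.py .6394,-.1634,.065,174.6; python3 tips.py s14.png 0 0
```

```text
t 14.95 p [ 0.6194 -0.0514  0.0732] rpy [179.64   0.21 113.21] w 0.0176 F [-0.47  0.05 -0.76]
(0.6394, -0.1634, 0.065, 174.6) -> [0.21, 0.38, -61.39] [-0.1108, -0.0258, 0.0085]
p [ 0.61843718 -0.05128413  0.07074908] pix 286.3104262570982 270.81670198362724
crop origin 236 220 x6
```

View pics/s14.png

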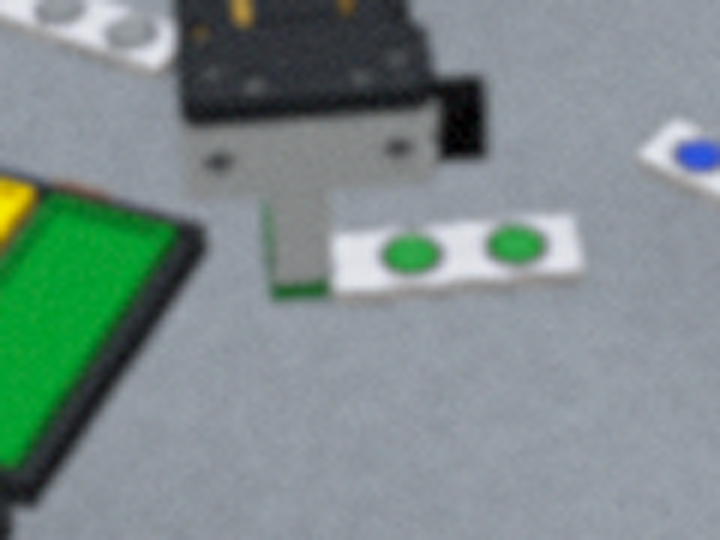

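Request:
send_rows:
  series:
    - [0,0,-8,-0.014,-0.003,0,-1]
    - [0,0,-16,-0.028,-0.006,0,-1]
    - [0,0,-24,-0.042,-0.01,0,-1]
    - [0,0,-32,-0.056,-0.013,0,-1]
    - [0,0,-40,-0.07,-0.016,0,-1]
    - [0,0,-48,-0.085,-0.02,0,-1]
    - [0,0,-56,-0.1,-0.024,0,-1]
    - [0.2,0.4,-61.4,-0.111,-0.026,0,-1]

```text
time_s: 15.8
ee_pos: [0.6366, -0.1642, 0.0672]
eef_rot: [3.141, -0.009, 3.053]
force: [-0.6, -0.0, -0.7]
grip_width: 0.0177
```

Request:
send_rows:
  series:
    - [0,0,0,0,0,0,-1]
    - [0,0,0,0,0,0,-1]

```text
time_s: 16.0
ee_pos: [0.6368, -0.1631, 0.0673]
eef_rot: [3.141, -0.008, 3.044]
force: [0.1, 0.3, -0.3]
grip_width: 0.0175
```

```bash
python3 go.py .6394,-.1634,.015,174.6; python3 tips.py s15.png 0 0
```

```text
t 16.0 p [ 0.6368 -0.1631  0.0673] rpy [179.95  -0.47 174.42] w 0.0175 F [ 0.12  0.27 -0.33]
(0.6394, -0.1634, 0.015, 174.6) -> [0.05, -0.47, -0.18] [-0.0031, -0.0001, 0.0522]
p [ 0.6368354  -0.16275269  0.06744183] pix 229.3399241802978 267.5318564289491
crop origin 179 217 x6
```

View pics/s15.png

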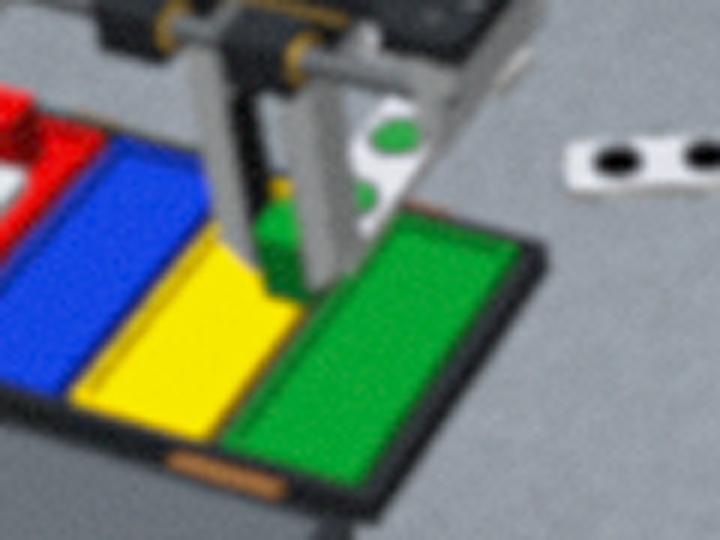

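The green slide hangs level above its nest (grip at crop (285,245)). I'll correct the small tilt and lower it.

Request:
send_rows:
  series:
    - [0,-0.2,-0.2,-0.003,0,0.01,-1]
    - [0,-0.5,-0.2,-0.003,0,0.025,-1]
    - [0,-0.5,-0.2,-0.003,0,0.04,-1]
    - [0,-0.5,-0.2,-0.003,0,0.05,-1]
    - [0,-0.5,-0.2,-0.003,0,0.052,-1]
    - [0,-0.5,-0.2,-0.003,0,0.052,-1]

```text
time_s: 16.65
ee_pos: [0.6397, -0.1635, 0.0155]
eef_rot: [3.141, 0.001, 3.051]
force: [-0.2, 0.6, -0.3]
grip_width: 0.0178
```

```bash
python3 go.py .6394,-.1634,.0015,174.6; python3 -c "
from m import *
c=snap('top','t16.png')
cv2.imwrite('pics/c16.png',cv2.resize(c['pixels'][130:260,370:540,::-1],None,fx=4,fy=4))"
```

```text
t 16.65 p [ 0.6397 -0.1635  0.0155] rpy [1.7996e+02 4.0000e-02 1.7480e+02] w 0.0178 F [-0.16  0.63 -0.27]
(0.6394, -0.1634, 0.0015, 174.6) -> [0.04, 0.04, 0.2] [0.0003, 0.0001, 0.014]
```

View pics/c16.png

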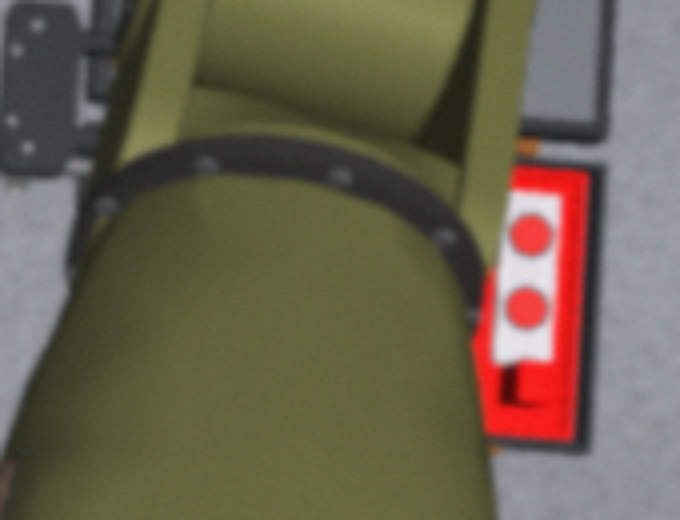

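Top view is hidden by the arm. Lowering with force feedback.

Request:
send_rows:
  series:
    - [0,0,0,0,0,0.005,-1]
    - [0,0,0,0,0,0.01,-1]
    - [0,0,0,0,0,0.012,-1]
    - [0,0,0,0,0,0.013,-1]
    - [0,0,0,0,0,0.013,-1]

```text
time_s: 17.2
ee_pos: [0.6397, -0.1636, 0.0027]
eef_rot: [3.141, 0.001, 3.051]
force: [0.3, -0.5, 0.3]
grip_width: 0.0173
```

Request:
send_rows:
  series:
    - [0,0,0,0,0,0.001,-1]
    - [0,0,0,0,0,0.0015,-1]
    - [0,0,0,0,0,0.0015,-1]

```text
time_s: 17.5
ee_pos: [0.64, -0.1637, 0.0021]
eef_rot: [3.141, 0.002, 3.051]
force: [-2.6, 0.7, 5.2]
grip_width: 0.0176
```

Request:
send_rows:
  series:
    - [0,0,0,0,0,0.0003,-1]
    - [0,0,0,0,0,0,-0.55]
    - [0,0,0,0,0,0,-0.4]
    - [0,0,0,0,0,0,-0.4]
    - [0,0,0,0,0,-0.01,-0.4]
    - [0,0,0,0,0,-0.03,-0.4]
    - [0,0,0,0,0,-0.07,-0.4]
    - [0,0,0,0,0,-0.105,-0.3]

```text
time_s: 18.3
ee_pos: [0.6396, -0.1636, 0.1086]
eef_rot: [3.141, 0.002, 3.051]
force: [1.3, -0.8, 0.7]
grip_width: 0.0319
```

```bash
python3 go.py .466,.1113,.1,69.6 .424,.182,.1,88.6
```

```text
t 18.3 p [ 0.6396 -0.1636  0.1086] rpy [1.7997e+02 1.0000e-01 1.7481e+02] w 0.0319 F [ 1.34 -0.8   0.65]
(0.466, 0.1113, 0.1, 69.6) -> [0.11, 0.05, 105.21] [0.1978, 0.2581, 0.0083]
(0.424, 0.182, 0.1, 88.6) -> [0.1, 0.06, 86.21] [0.246, 0.3247, 0.0083]
```

Request:
send_rows:
  series:
    - [0,0,8,0.022,0.028,0,-0.2]
    - [0,0,16,0.044,0.058,0,-0.2]
    - [0,0,24,0.066,0.088,0,-0.2]
    - [0,0,32,0.09,0.118,0,-0.2]
    - [0,0,40,0.114,0.15,0,-0.2]
    - [0,0,48,0.137,0.18,0,-0.2]
    - [0,0,56,0.16,0.21,0,-0.2]
    - [0,0,64,0.183,0.24,0,-0.2]

```text
time_s: 19.1
ee_pos: [0.4783, 0.0931, 0.107]
eef_rot: [3.139, 0.0, 1.928]
force: [1.2, 0.9, -0.6]
grip_width: 0.0377
```

```bash
python3 go.py .424,.182,.1,88.6
```

```text
t 19.1 p [0.4783 0.0931 0.107 ] rpy [1.7986e+02 2.0000e-02 1.1047e+02] w 0.0377 F [ 1.24  0.9  -0.62]
(0.424, 0.182, 0.1, 88.6) -> [0.14, -0.01, 21.87] [0.1023, -0.0198, 0.0069]
```

Request:
send_rows:
  series:
    - [0,0,7,0.03,-0.006,0,-0.2]
    - [0,0,14,0.06,-0.012,0,-0.2]
    - [0,0,20.5,0.088,-0.017,0,-0.2]
    - [0,0,20.5,0.096,-0.019,0.02,-0.2]
    - [0,0,20.5,0.096,-0.019,0.04,-0.2]
    - [0,0,20.5,0.096,-0.019,0.04,-0.2]
    - [0,0,20.5,0.096,-0.019,0.04,-0.2]

```text
time_s: 19.8
ee_pos: [0.4276, 0.1749, 0.067]
eef_rot: [3.14, -0.001, 1.576]
force: [-0.6, 0.5, -0.2]
grip_width: 0.0378
```

```bash
python3 go.py .424,.182,.012,88.6;python3 -c "
from m import *
c=snap('top','t20.png')
cv2.imwrite('pics/c20.png',cv2.resize(c['pixels'][130:260,370:540,::-1],None,fx=4,fy=4))"
```

```text
t 19.8 p [0.4276 0.1749 0.067 ] rpy [ 1.799e+02 -3.000e-02  9.030e+01] w 0.0378 F [-0.61  0.48 -0.19]
(0.424, 0.182, 0.012, 88.6) -> [0.1, -0.03, 1.7] [0.0071, -0.0036, 0.055]
```

View pics/c20.png

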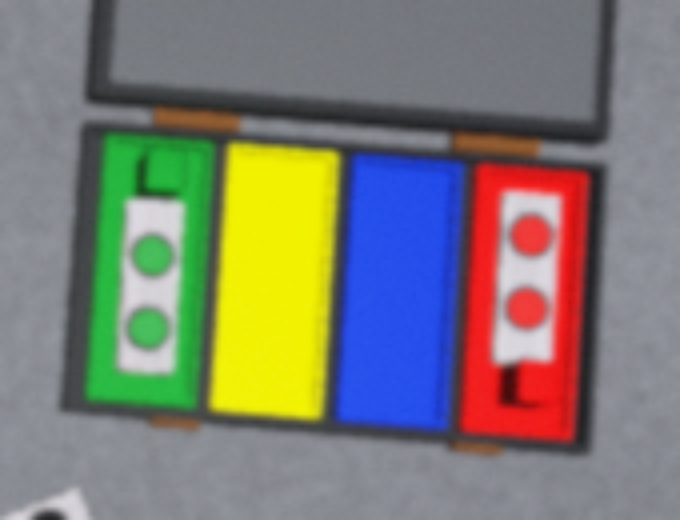

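Green and red both lie inside their nests (windows at crop (153,255)/(148,328) and (530,235)/(526,308)). Yellow is next.

Request:
send_rows:
  series:
    - [-0.1,0,1.7,0.007,-0.0035,0,-0.2]
    - [-0.1,0,1.7,0.007,-0.0035,0.015,-0.2]
    - [-0.1,0,1.7,0.007,-0.0035,0.03,-0.2]
    - [-0.1,0,1.7,0.007,-0.0035,0.045,-0.2]
    - [-0.1,0,1.7,0.007,-0.0035,0.055,-0.2]
    - [-0.1,0,1.7,0.007,-0.0035,0.055,-0.2]

```text
time_s: 20.45
ee_pos: [0.4237, 0.1817, 0.0109]
eef_rot: [3.139, -0.0, 1.546]
force: [0.3, -0.2, 0.6]
grip_width: 0.0371
```

```bash
python3 go.py .424,.182,-.0085,88.6; python3 tips.py s21.png 0 0
```

```text
t 20.45 p [0.4237 0.1817 0.0109] rpy [ 1.7987e+02 -1.0000e-02  8.8590e+01] w 0.0371 F [ 0.3  -0.21  0.57]
(0.424, 0.182, -0.0085, 88.6) -> [0.13, -0.01, -0.01] [0.0003, 0.0002, 0.0194]
p [0.42405279 0.18187313 0.01157152] pix 413.9211507047537 251.29420620157347
crop origin 363 201 x6
```

View pics/s21.png

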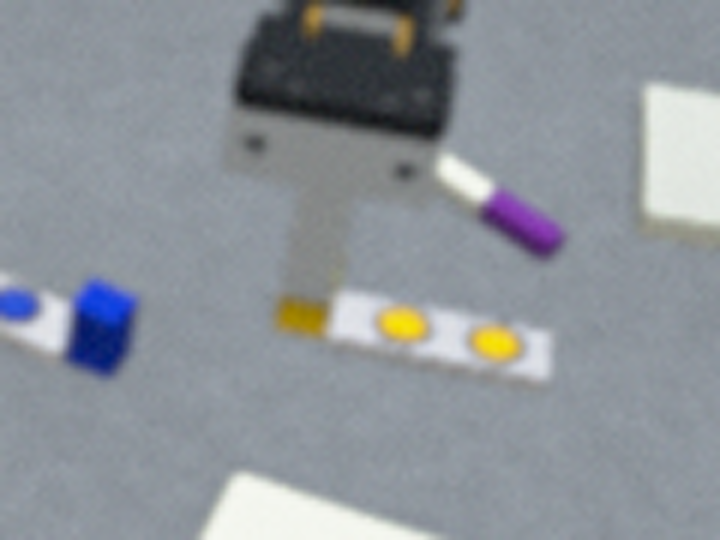

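Request:
send_rows:
  series:
    - [0,0,0,-0.001,0,0.007,-0.2]
    - [0,0,0,-0.001,0,0.014,-0.2]
    - [0,0,0,-0.001,0,0.0192,-0.2]
    - [0,0,0,-0.001,0,0.0192,-0.2]
    - [0,0,0,-0.001,0,0.0192,-0.5]
    - [0,0,0,-0.001,0,0.0192,-0.7]
    - [0,0,0,-0.001,0,0.0192,-1]
    - [0,0,0,-0.001,0,0.0192,-1]
  force: 15

```text
time_s: 21.3
ee_pos: [0.424, 0.181, -0.0078]
eef_rot: [3.138, -0.001, 1.547]
force: [0.3, 0.0, 2.0]
grip_width: 0.0177
```

Request:
send_rows:
  series:
    - [0,0,0,0,0,0,-1]
    - [0,0,0,0,0,0,-1]
    - [0,0,0,0,0,-0.005,-1]
    - [0,0,0,0,0,-0.02,-1]
    - [0,0,0,0,0,-0.045,-1]
    - [0,0,0,0,0,-0.08,-1]
    - [0,0,0,0,0,-0.08,-1]
  force: 30

```text
time_s: 22.0
ee_pos: [0.4255, 0.1816, 0.0759]
eef_rot: [3.133, -0.003, 1.547]
force: [0.8, -0.5, -1.5]
grip_width: 0.0178
```

```bash
python3 go.py .6327,-.221,.072,174.6; python3 tips.py s22.png 0 0
```

```text
t 22.0 p [0.4255 0.1816 0.0759] rpy [ 1.7948e+02 -1.5000e-01  8.8610e+01] w 0.0178 F [ 0.75 -0.55 -1.51]
(0.6327, -0.221, 0.072, 174.6) -> [0.53, 0.27, -85.99] [-0.3974, 0.2169, 0.0048]
p [0.42452968 0.18125449 0.07371612] pix 417.7730311196848 229.79490499353764
crop origin 367 179 x6
```

View pics/s22.png

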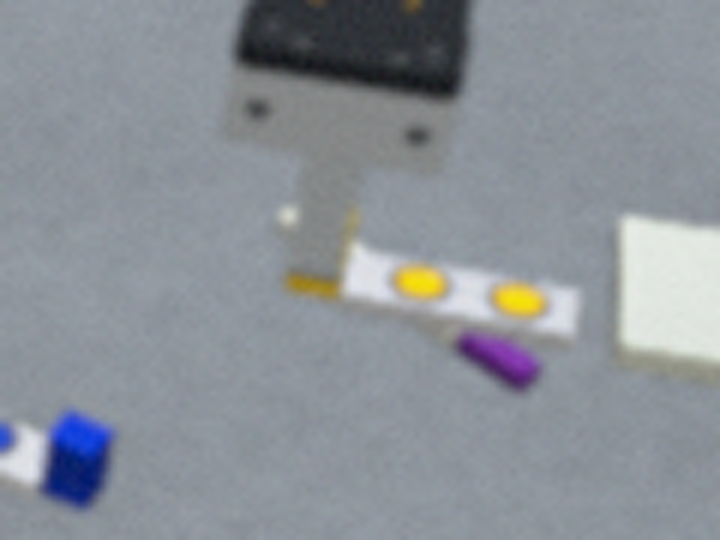

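Request:
send_rows:
  series:
    - [0,0,-7.5,-0.034,0.019,0,-1]
    - [0,0,-15,-0.069,0.038,0,-1]
    - [0,0,-22.5,-0.104,0.057,0,-1]
    - [0,0,-30,-0.139,0.076,0,-1]
    - [0,0,-37.5,-0.173,0.095,0,-1]
    - [0,0,-45,-0.208,0.114,0,-1]
    - [0,0,-52.5,-0.243,0.133,0,-1]
    - [0,0,-60,-0.278,0.152,0,-1]

```text
time_s: 22.85
ee_pos: [0.5687, -0.1022, 0.0709]
eef_rot: [3.14, 0.001, 2.599]
force: [0.0, 0.1, -0.1]
grip_width: 0.0173
```

```bash
python3 go.py .6332,-.221,.072,174.6
```

```text
t 22.85 p [ 0.5687 -0.1022  0.0709] rpy [1.7992e+02 4.0000e-02 1.4891e+02] w 0.0173 F [ 0.   0.1 -0.1]
(0.6332, -0.221, 0.072, 174.6) -> [0.07, 0.05, -25.69] [-0.1166, -0.0684, -0.0011]
```

Request:
send_rows:
  series:
    - [0,0,-8,-0.035,-0.02,0,-1]
    - [0,0,-16,-0.07,-0.04,0,-1]
    - [0,0,-23,-0.1,-0.058,0,-1]
    - [0,0,-25.5,-0.115,-0.067,0,-1]
    - [0,0,-25.5,-0.115,-0.067,0,-1]
    - [0,0,-25.5,-0.115,-0.067,0,-1]

```text
time_s: 23.45
ee_pos: [0.6314, -0.2173, 0.071]
eef_rot: [3.14, 0.001, 3.037]
force: [-0.2, 0.6, -0.8]
grip_width: 0.0175
```

```bash
python3 go.py .6335,-.221,.015,174.6; python3 tips.py s23.png 0 0
```

```text
t 23.45 p [ 0.6314 -0.2173  0.071 ] rpy [1.7992e+02 6.0000e-02 1.7402e+02] w 0.0175 F [-0.23  0.65 -0.82]
(0.6335, -0.221, 0.015, 174.6) -> [0.08, 0.06, -0.58] [-0.0025, -0.0036, 0.056]
p [ 0.63146624 -0.21685336  0.07145691] pix 204.93708479355365 259.13102697631643
crop origin 154 209 x6
```

View pics/s23.png

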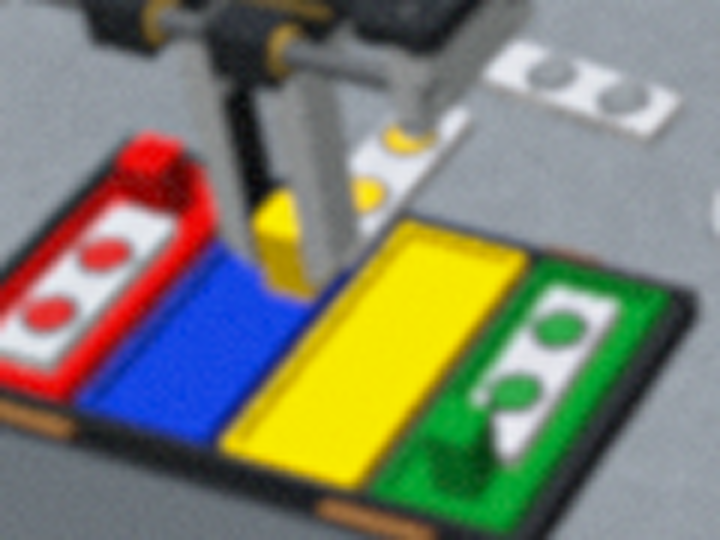

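Green lies flat in its nest, and the yellow slide is above its own (the offset is parallax). Lowering.

Request:
send_rows:
  series:
    - [0,0,-0.5,-0.0025,-0.0036,0.005,-1]
    - [0,0,-0.5,-0.0025,-0.0036,0.018,-1]
    - [0,0,-0.5,-0.0025,-0.0036,0.032,-1]
    - [0,0,-0.5,-0.0025,-0.0036,0.045,-1]
    - [0,0,-0.5,-0.0025,-0.0036,0.056,-1]
    - [0,0,-0.5,-0.0025,-0.0036,0.056,-1]
    - [0,0,-0.5,-0.0025,-0.0036,0.056,-1]

```text
time_s: 24.2
ee_pos: [0.6344, -0.2216, 0.0164]
eef_rot: [3.141, 0.003, 3.048]
force: [-0.5, 0.3, -1.3]
grip_width: 0.0179
```

```bash
python3 go.py .6335,-.221,.002,174.6; python3 tips.py s24.png 0 0
```

```text
t 24.2 p [ 0.6344 -0.2216  0.0164] rpy [1.7996e+02 1.7000e-01 1.7461e+02] w 0.0179 F [-0.46  0.32 -1.29]
(0.6335, -0.221, 0.002, 174.6) -> [0.04, 0.17, 0.01] [0.001, 0.0005, 0.0144]
p [ 0.63462983 -0.221707    0.01691123] pix 206.22626441041064 279.1580164033567
crop origin 156 229 x6
```

View pics/s24.png

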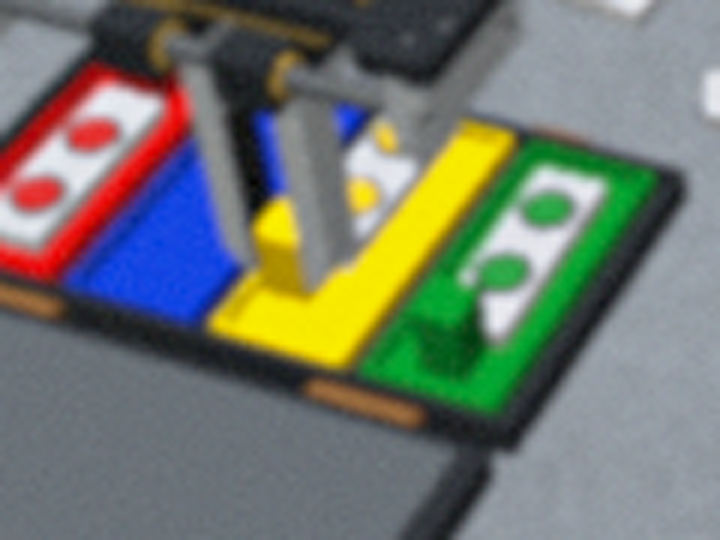

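Request:
send_rows:
  series:
    - [0,0.2,0,0.001,0.0005,0.005,-1]
    - [0,0.2,0,0.001,0.0005,0.01,-1]
    - [0,0.2,0,0.001,0.0005,0.0125,-1]
    - [0,0.2,0,0.001,0.0005,0.0138,-1]
    - [0,0.2,0,0.001,0.0005,0.0138,-1]

```text
time_s: 24.75
ee_pos: [0.6334, -0.221, 0.0025]
eef_rot: [3.141, -0.001, 3.047]
force: [-0.2, -0.2, -1.0]
grip_width: 0.0181
```

Request:
send_rows:
  series:
    - [0,0,0,0,0,0.001,-1]
    - [0,0,0,0,0,0.0015,-1]
    - [0,0,0,0,0,0.0015,-1]

```text
time_s: 25.05
ee_pos: [0.6335, -0.221, 0.0013]
eef_rot: [3.141, -0.0, 3.047]
force: [0.5, 0.8, -0.5]
grip_width: 0.0177
```

Request:
send_rows:
  series:
    - [0,0,0,0,0,0.0005,-1]
    - [0,0,0,0,0,0.001,-1]
    - [0,0,0,0,0,0.001,-1]

```text
time_s: 25.35
ee_pos: [0.6336, -0.2211, 0.0012]
eef_rot: [3.141, 0.0, 3.048]
force: [-4.1, 2.0, 9.0]
grip_width: 0.0179
```

Contact at 9 N. Releasing.

Request:
send_rows:
  series:
    - [0,0,0,0,0,-0.0005,-1]
    - [0,0,0,0,0,-0.0005,-0.55]
    - [0,0,0,0,0,-0.0005,-0.4]
    - [0,0,0,0,0,-0.0005,-0.4]
    - [0,0,0,0,0,-0.01,-0.4]
    - [0,0,0,0,0,-0.03,-0.4]
    - [0,0,0,0,0,-0.07,-0.4]
    - [0,0,0,0,0,-0.105,-0.3]

```text
time_s: 26.15
ee_pos: [0.6335, -0.2211, 0.1073]
eef_rot: [3.141, -0.0, 3.047]
force: [0.1, -0.4, -0.2]
grip_width: 0.0317
```

```bash
python3 go.py .466,.1113,.1,69.6
```

```text
t 26.15 p [ 0.6335 -0.2211  0.1073] rpy [ 1.7997e+02 -1.0000e-02  1.7461e+02] w 0.0317 F [ 0.1  -0.36 -0.19]
(0.466, 0.1113, 0.1, 69.6) -> [0.02, -0.03, 105.01] [0.198, 0.3152, 0.0075]
```

Request:
send_rows:
  series:
    - [0,0,8,0.015,0.024,0,-0.2]
    - [0,0,16,0.03,0.048,0,-0.2]
    - [0,0,24,0.045,0.072,0,-0.2]
    - [0,0,32,0.06,0.096,0,-0.2]
    - [0,0,40,0.075,0.12,0,-0.2]
    - [0,0,48,0.09,0.144,0,-0.2]
    - [0,0,56,0.105,0.168,0,-0.2]
    - [0,0,64,0.12,0.192,0,-0.2]

```text
time_s: 26.95
ee_pos: [0.5316, -0.0177, 0.1061]
eef_rot: [3.141, -0.0, 1.925]
force: [-0.4, 0.1, 0.2]
grip_width: 0.0377
```

```bash
python3 go.py .466,.1113,.09,69.6
```

```text
t 26.95 p [ 0.5316 -0.0177  0.1061] rpy [ 1.7996e+02 -2.0000e-02  1.1028e+02] w 0.0377 F [-0.4   0.11  0.21]
(0.466, 0.1113, 0.09, 69.6) -> [0.03, -0.04, 40.68] [0.1438, -0.0168, 0.0162]
```

Request:
send_rows:
  series:
    - [0,0,8,0.028,-0.003,0,-0.2]
    - [0,0,16,0.056,-0.006,0,-0.2]
    - [0,0,24,0.084,-0.01,0,-0.2]
    - [0,0,32,0.112,-0.013,0.005,-0.2]
    - [0,0,39.5,0.138,-0.016,0.01,-0.2]
    - [0,0,40.2,0.142,-0.0165,0.015,-0.2]
    - [0,0,40.2,0.142,-0.0165,0.015,-0.2]
    - [0,0,40.2,0.142,-0.0165,0.015,-0.2]

```text
time_s: 27.75
ee_pos: [0.4672, 0.1078, 0.0908]
eef_rot: [-3.141, -0.001, 1.231]
force: [0.9, -0.7, 0.5]
grip_width: 0.0375
```

```bash
python3 go.py .466,.1113,.011,69.6;python3 -c "
from m import *
c=snap('top','t30.png')
cv2.imwrite('pics/c30.png',cv2.resize(c['pixels'][130:260,370:540,::-1],None,fx=4,fy=4))"
```

```text
t 27.75 p [0.4672 0.1078 0.0908] rpy [-1.7999e+02 -4.0000e-02  7.0550e+01] w 0.0375 F [ 0.85 -0.73  0.47]
(0.466, 0.1113, 0.011, 69.6) -> [-0.01, -0.04, 0.95] [0.0028, -0.0023, 0.0798]
```

View pics/c30.png

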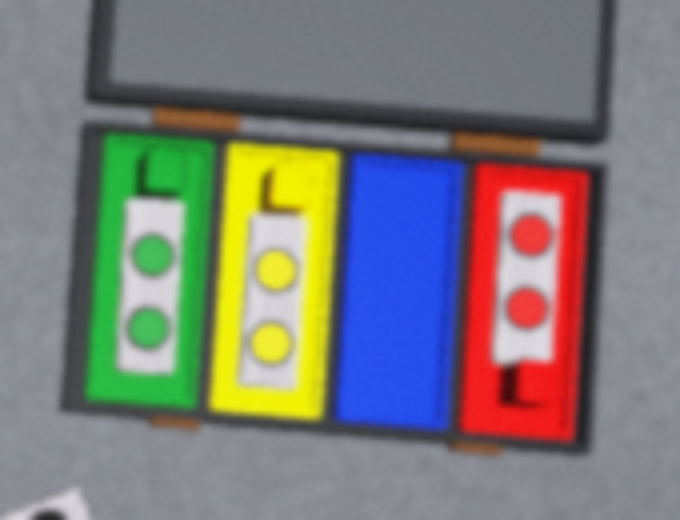

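Three slides are in, with yellow's windows at crop (276,270) and (270,343). Now blue.

Request:
send_rows:
  series:
    - [0,0,0.9,0.0028,-0.0023,0.01,-0.2]
    - [0,0,0.9,0.0028,-0.0023,0.03,-0.2]
    - [0,0,0.9,0.0028,-0.0023,0.05,-0.2]
    - [0,0,0.9,0.0028,-0.0023,0.068,-0.2]
    - [0,0,0.9,0.0028,-0.0023,0.08,-0.2]
    - [0,0,0.9,0.0028,-0.0023,0.08,-0.2]
    - [0,0,0.9,0.0028,-0.0023,0.08,-0.2]

```text
time_s: 28.5
ee_pos: [0.4656, 0.1118, 0.0107]
eef_rot: [-3.141, -0.001, 1.213]
force: [-0.2, 0.3, -0.3]
grip_width: 0.0373
```

```bash
python3 go.py .466,.1113,-.0085,69.6; python3 tips.py s31.png 0 0
```

```text
t 28.5 p [0.4656 0.1118 0.0107] rpy [-1.7997e+02 -3.0000e-02  6.9500e+01] w 0.0373 F [-0.18  0.35 -0.3 ]
(0.466, 0.1113, -0.0085, 69.6) -> [-0.03, -0.03, -0.1] [-0.0004, 0.0006, 0.0192]
p [0.46583213 0.1119167  0.0110793 ] pix 379.85535849998195 257.83093195629954
crop origin 329 207 x6
```

View pics/s31.png

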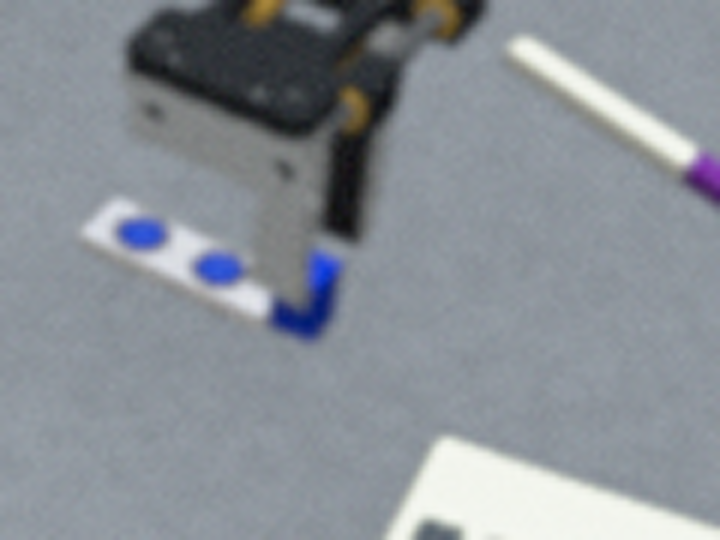

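Request:
send_rows:
  series:
    - [0,0,0,0.001,0.0006,0.007,-0.2]
    - [0,0,0,0.001,0.0006,0.014,-0.2]
    - [0,0,0,0.001,0.0006,0.019,-0.2]
    - [0,0,0,0.001,0.0006,0.019,-0.2]
    - [0,0,0,0.001,0.0006,0.019,-0.5]
    - [0,0,0,0.001,0.0006,0.019,-0.7]
    - [0,0,0,0.001,0.0006,0.019,-1]
    - [0,0,0,0.001,0.0006,0.019,-1]
  force: 15

```text
time_s: 29.35
ee_pos: [0.4664, 0.1127, -0.0083]
eef_rot: [-3.141, -0.001, 1.213]
force: [0.3, 0.2, 1.7]
grip_width: 0.0178
```

Request:
send_rows:
  series:
    - [0,0,0,0,0,0,-1]
    - [0,0,0,0,0,0,-1]
    - [0,0,0,0,0,-0.005,-1]
    - [0,0,0,0,0,-0.02,-1]
    - [0,0,0,0,0,-0.045,-1]
    - [0,0,0,0,0,-0.08,-1]
    - [0,0,0,0,0,-0.08,-1]
  force: 30

```text
time_s: 30.05
ee_pos: [0.4683, 0.113, 0.0755]
eef_rot: [3.137, -0.004, 1.213]
force: [-0.3, 0.8, -0.7]
grip_width: 0.0179
```

```bash
python3 go.py .6285,-.279,.072,-5.4; python3 tips.py s32.png 0 0
```

```text
t 30.05 p [0.4683 0.113  0.0755] rpy [179.72  -0.21  69.51] w 0.0179 F [-0.29  0.85 -0.7 ]
(0.6285, -0.279, 0.072, -5.4) -> [0.1, -0.36, 74.91] [-0.3111, 0.2873, 0.0037]
p [0.46726008 0.11276375 0.07327175] pix 382.9428037859018 236.61275944794664
crop origin 332 186 x6
```

View pics/s32.png

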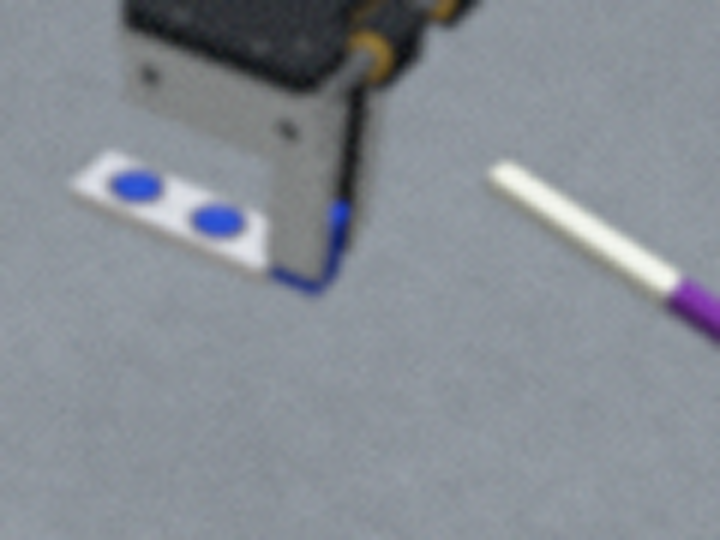

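Request:
send_rows:
  series:
    - [0,0,6,-0.026,0.024,0,-1]
    - [0,0,13,-0.054,0.05,0,-1]
    - [0,0,20,-0.083,0.077,0,-1]
    - [0,0,27,-0.112,0.104,0,-1]
    - [0,0,34,-0.141,0.13,0,-1]
    - [0,0,41,-0.17,0.157,0,-1]
    - [0,0,48,-0.2,0.184,0,-1]
    - [0,0,54,-0.226,0.209,0,-1]

```text
time_s: 30.9
ee_pos: [0.5827, -0.174, 0.0698]
eef_rot: [-3.14, 0.002, 0.265]
force: [-0.1, 0.5, -1.5]
grip_width: 0.0176
```

```bash
python3 go.py .6285,-.279,.072,-5.4
```

```text
t 30.9 p [ 0.5827 -0.174   0.0698] rpy [-1.7989e+02  1.0000e-01  1.5200e+01] w 0.0176 F [-0.09  0.49 -1.51]
(0.6285, -0.279, 0.072, -5.4) -> [-0.09, 0.12, 20.6] [0.0166, 0.1133, -0.0025]
```

Request:
send_rows:
  series:
    - [0,0,6,0.005,0.034,0,-1]
    - [0,0,13,0.01,0.07,-0.002,-1]
    - [0,0,18,0.015,0.1,-0.002,-1]
    - [0,0,20.3,0.0165,0.111,-0.002,-1]
    - [0,0,20.3,0.0165,0.111,-0.002,-1]
    - [0,0,20.3,0.0165,0.111,-0.002,-1]

```text
time_s: 31.5
ee_pos: [0.628, -0.2737, 0.0722]
eef_rot: [-3.14, 0.002, -0.081]
force: [-0.5, 0.2, -1.2]
grip_width: 0.0175
```

```bash
python3 go.py .6285,-.279,.015,-5.4; python3 tips.py s33.png 0 0
```

```text
t 31.5 p [ 0.628  -0.2737  0.0722] rpy [-1.7992e+02  1.1000e-01 -4.6600e+00] w 0.0175 F [-0.55  0.24 -1.15]
(0.6285, -0.279, 0.015, -5.4) -> [-0.08, 0.11, 0.74] [0.001, 0.0053, 0.0572]
p [ 0.62818364 -0.27348458  0.07263611] pix 179.7693637333894 252.42790155942225
crop origin 129 202 x6
```

View pics/s33.png

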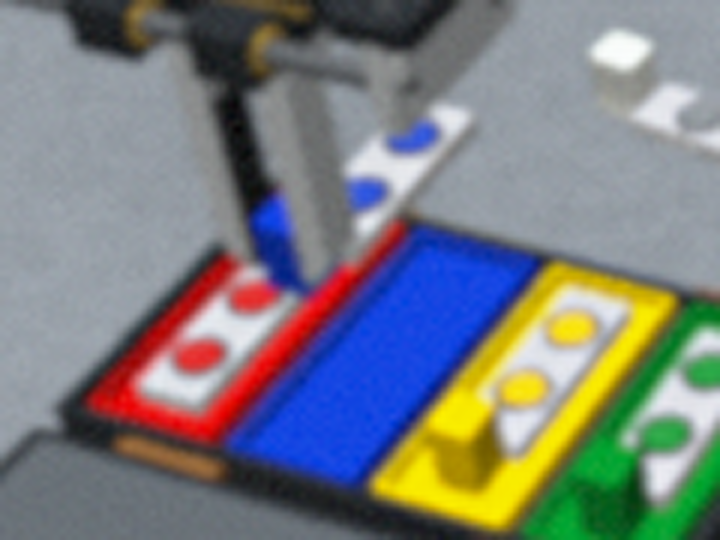

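Yellow is placed well and blue is above its nest. Lowering.

Request:
send_rows:
  series:
    - [0,0,0.7,0.001,0.0052,0.005,-1]
    - [0,0,0.7,0.001,0.0052,0.018,-1]
    - [0,0,0.7,0.001,0.0052,0.032,-1]
    - [0,0,0.7,0.001,0.0052,0.045,-1]
    - [0,0,0.7,0.001,0.0052,0.056,-1]
    - [0,0,0.7,0.001,0.0052,0.057,-1]
    - [0,0,0.7,0.001,0.0052,0.057,-1]

```text
time_s: 32.25
ee_pos: [0.6291, -0.28, 0.0159]
eef_rot: [-3.141, 0.001, -0.096]
force: [0.5, 0.9, -0.9]
grip_width: 0.0179
```

```bash
python3 go.py .6285,-.279,.002,-5.4; python3 tips.py s34.png 0 0
```

```text
t 32.25 p [ 0.6291 -0.28    0.0159] rpy [-1.7995e+02  5.0000e-02 -5.4900e+00] w 0.0179 F [ 0.49  0.93 -0.91]
(0.6285, -0.279, 0.002, -5.4) -> [-0.05, 0.05, -0.09] [-0.0006, -0.0009, 0.0139]
p [ 0.62931212 -0.28013795  0.01646772] pix 181.78745009915187 272.1743703096115
crop origin 131 222 x6
```

View pics/s34.png

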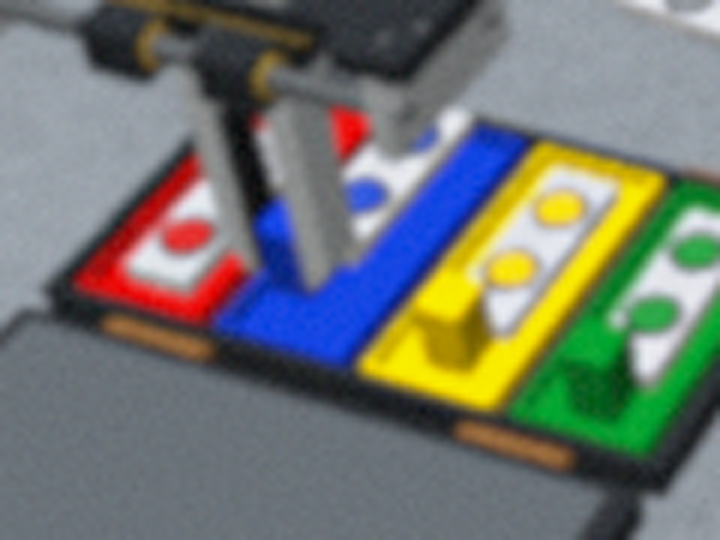

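Request:
send_rows:
  series:
    - [0,0,0,-0.0006,-0.0009,0.005,-1]
    - [0,0,0,-0.0006,-0.0009,0.01,-1]
    - [0,0,0,-0.0006,-0.0009,0.0125,-1]
    - [0,0,0,-0.0006,-0.0009,0.0138,-1]
    - [0,0,0,-0.0006,-0.0009,0.0138,-1]

```text
time_s: 32.8
ee_pos: [0.6285, -0.2791, 0.0021]
eef_rot: [-3.141, 0.001, -0.096]
force: [0.2, 0.2, -0.6]
grip_width: 0.0174
```

Request:
send_rows:
  series:
    - [0,0,0,0,0,0.001,-1]
    - [0,0,0,0,0,0.0012,-1]
    - [0,0,0,0,0,0.0012,-1]

```text
time_s: 33.1
ee_pos: [0.6286, -0.2791, 0.0012]
eef_rot: [-3.141, 0.0, -0.096]
force: [0.0, -0.8, -0.8]
grip_width: 0.0175
```

Request:
send_rows:
  series:
    - [0,0,0,0,0,0.0005,-1]
    - [0,0,0,0,0,0.001,-1]
    - [0,0,0,0,0,0.001,-1]

```text
time_s: 33.4
ee_pos: [0.6287, -0.2791, 0.0007]
eef_rot: [-3.141, 0.0, -0.096]
force: [-2.0, 0.5, 4.4]
grip_width: 0.0178
```

Contact at 4 N. I'll release, lift straight up, and move aside to check.

Request:
send_rows:
  series:
    - [0,0,0,0,0,0.0003,-1]
    - [0,0,0,0,0,0,-0.55]
    - [0,0,0,0,0,0,-0.4]
    - [0,0,0,0,0,0,-0.4]
    - [0,0,0,0,0,-0.01,-0.4]
    - [0,0,0,0,0,-0.03,-0.4]
    - [0,0,0,0,0,-0.07,-0.4]
    - [0,0,0,0,0,-0.11,-0.4]

```text
time_s: 34.2
ee_pos: [0.6283, -0.279, 0.1117]
eef_rot: [-3.141, 0.001, -0.096]
force: [0.6, -0.6, -0.8]
grip_width: 0.0282
```

Request:
send_rows:
  series:
    - [0,0,0,-0.02,-0.04,-0.02,-0.2]
    - [0,0,0,-0.04,-0.08,-0.03,-0.2]
    - [0,0,0,-0.06,-0.12,-0.03,-0.2]
    - [0,0,0,-0.08,-0.16,-0.03,-0.2]
    - [0,0,0,-0.1,-0.2,-0.03,-0.2]
    - [0,0,0,-0.12,-0.24,-0.03,-0.2]
    - [0,0,0,-0.14,-0.28,-0.03,-0.2]
    - [0,0,0,-0.16,-0.32,-0.03,-0.2]

```text
time_s: 35.0
ee_pos: [0.4992, 0.0561, 0.1413]
eef_rot: [-3.141, -0.001, -0.096]
force: [0.9, -0.6, -0.7]
grip_width: 0.0377
```

Request:
send_rows:
  series:
    - [0,0,0,0,-0.04,0,-0.2]
    - [0,0,0,0,-0.08,0,-0.2]
    - [0,0,0,0,-0.12,0,-0.2]
    - [0,0,0,0,-0.16,0,-0.2]
    - [0,0,0,0,-0.18,0,-0.2]
    - [0,0,0,0,-0.18,0,-0.2]
    - [0,0,0,0,-0.18,0,-0.2]

```text
time_s: 35.7
ee_pos: [0.5171, 0.2337, 0.1409]
eef_rot: [-3.141, 0.0, -0.095]
force: [0.5, -0.2, 0.0]
grip_width: 0.0377
```

```bash
python3 go.py
python3 - <<'E'
from m import *
c=snap('top','t40.png');s=snap('scene','s40.png')
a=cv2.resize(c['pixels'][140:320,320:540,::-1],(400,327));b=cv2.resize(s['pixels'][180:330,110:310,::-1],(400,300))
b=np.vstack([b,np.zeros((27,400,3),'uint8')])
cv2.imwrite('pics/c40.png',np.hstack([a,b]))
W=world(c);c0=dict(np.load('/tmp/top1.png.npz'))
hs={'green':[(45,75)],'yellow':[(22,35)],'blue':[(105,130)],'red':[(0,8),(172,180)]}
g=cv2.cvtColor(np.ascontiguousarray(c['pixels']),cv2.COLOR_RGB2HSV)
white=(g[...,1]<45)&(g[...,2]>150);k=np.zeros_like(white);k[163:243,388:522]=1
n,l,st,ce=cv2.connectedComponentsWithStats((white&k).astype('uint8'))
C=np.array([.5913,-.2465]);ax=np.array([np.cos(np.radians(-5.4)),np.sin(np.radians(-5.4))]);ay=np.array([-ax[1],ax[0]])
for i in range(1,n):
    if st[i,4]<80: continue
    q=np.argwhere(l==i); P=np.array([pix2w(c,u,v,.017)[:2] for v,u in q])-C
    X=P@ax;Y=P@ay; print(st[i,4],'x',np.round([X.min(),X.max()],3),'y',np.round([Y.min(),Y.max()],3),'z',np.round(np.percentile(W[l==i][:,2],[5,50,95]),4))
    r=cv2.minAreaRect((P*1000).astype('float32'));print(r)
# lookalikes unchanged
d=np.abs(c['pixels'].astype(int)-c0['pixels']).mean(2)
for n,b in(('blank',(335,250,400,287)),('pol',(408,275,478,305))): print(n,d[b[1]:b[3],b[0]:b[2]].mean(),d[b[1]:b[3],b[0]:b[2]].max())
E
```

```text
t 35.7 p [0.5171 0.2337 0.1409] rpy [-1.7997e+02  1.0000e-02 -5.4500e+00] w 0.0377 F [ 0.48 -0.25  0.05]
349 x [-0.03   0.049] y [-0.097 -0.073] z [0.0157 0.0182 0.0208]
((1.5311393737792969, -85.27804565429688), (24.40567398071289, 78.68461608886719), 84.7656478881836)
442 x [-0.049  0.032] y [0.075 0.101] z [0.0154 0.0186 0.021 ]
((-0.15461349487304688, 88.41706085205078), (26.174087524414062, 79.859619140625), 85.40384674072266)
382 x [-0.05   0.029] y [0.018 0.043] z [0.016  0.0185 0.0211]
((-7.670934677124023, 31.682071685791016), (24.80352783203125, 78.94062042236328), 84.82316589355469)
388 x [-0.051  0.028] y [-0.039 -0.015] z [0.0156 0.0186 0.0213]
((-13.977102279663086, -25.723953247070312), (24.69927978515625, 79.38874816894531), 84.69477081298828)
108 x [-0.087 -0.073] y [0.086 0.118] z [-0.0006  0.0013  0.0038]
((-69.5637435913086, 108.91949462890625), (31.3443546295166, 12.906797409057617), 89.51464080810547)
blank 15.015661815661817 22.666666666666668
pol 16.115714285714287 22.666666666666668
```

View pics/c40.png

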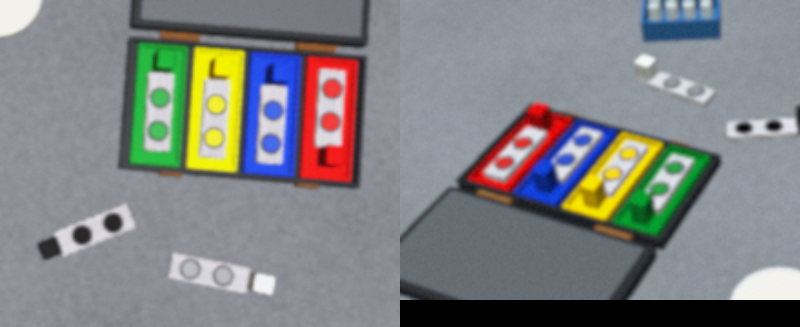

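All four bars lie flat and centred in their own nests, their tops level at z≈0.018. The black and white slides haven't moved: the image difference there is a uniform brightness change with no edges. Handing in.

```bash
python3 -c "
from station import ctrl
print(ctrl.hand_in())"
```

```text
the job is handed in; nothing more can be done
None
```

All four slides are in the nests of their own colours. I handed the job in at about 36 s of the 112 s allowed, with the gripper clear of everything. The order was red first, drawn straight and level out of its slot, then green, yellow and blue. Each one was lowered until the floor pushed back with 4–12 N before I let go.

**Last checks:**
- **Nests:** the bars lie flat, with all four tops at z≈0.018 m. They sit within about 2 mm of their nests' centrelines, and all are inside the walls lengthwise.
- **Look-alikes:** the black and white slides lie where they started. Picture differences there were only an even brightness change.

**One disagreement:** the reported tool height did not match the pictures. The fingertips showed about 39 mm higher than the reported pose and the stated 19 mm overhang would put them. I went by the pictures for height. The grips closing at 18 mm and the touch-down heights agreed with that. Sideways positions agreed with the cameras.

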